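# Lock salvaged drives away in the media safe

## Robot

A 6-joint arm with a two-finger parallel gripper is mounted at the origin on the work surface. World frame = base frame: x ahead of the robot, y to its left, z up, the work surface at z = 0. Lengths are in m, angles in rad, forces in N, time in s.
With the tool pointing down it reaches from about 0.225 to 0.725 m from the base axis. Payload 3.1 kg.
Tool frame: the origin (TCP) lies at the very end of the fingers, on their centre line; the grasp point (between the pads) lies 19 mm behind it; z points along the fingers, y is the direction in which the jaws open and shut (so a half turn about z gives the same grasp; the last joint's range is limited). The gripper opens to 85 mm and grips with 20 to 120 N. Pads are 22 mm wide; open, the fingers measure 114 mm over their backs; the gripper's body (76 mm by 85 mm) begins 54 mm behind the grasp point. The pads swing forward as they close: fully open they stand 13 mm farther back than shut.
Start: joints at [1.052, 0.048, 0.099, 1.622, 0, 1.443], TCP at [0.2, 0.485, 0.206] pointing down, gripper open.
Joint ranges: [-2.91, 2.91], [-0.99, 1.94], [-1.21, 1.42], [-2.12, 2.29], [-1.49, 1.47], [-3.14, 3.14]. Speed limits (rad/s): [2.79, 2.79, 3.14, 3.14, 3.14, 3.14].

## Interface

Orientations are given as a unit quaternion [x, y, z, w].
In Python, from bench import robot, vision, order gives the robot as it stands.
- The arm moves only by the tool servo_tool, never from a script. Its argument "moves" is a list of rows, each an object with "delta_pos": the shift along the world's x, y, z in m, a list of three; "twist": the turn, a rotation vector about the world's x, y, z in rad, a list of three. In form: [{"delta_pos": [x, y, z], "twist": [ax, ay, az]}, ...]. A call has exactly 5 rows; each row is the pose to reach, as a shift and turn from the pose measured when the call began; what a row does not reach only later rows make up. A row lasts 1/12 s, in which the tool goes at most 41.7 mm and 7.16 degrees, less where a joint would pass 70% of its speed; a pose out of reach is approached as far as the arm can. A call with a gripper value outside its range is refused whole. "claw" is the opening, from -1 (shut) to 1 (fully open), set as the call begins (left out, the last holds). The fingers move at their own pace and stop on an object; the grip force is fixed at half the most. Time passes only in rows, so rows that repeat a pose let the fingers close, or fill a call up. It gives the time, the measured TCP pose, the force and the opening at its end, in the units of the state.
- robot.observe(): the state, without advancing time (a new reading comes with each control period).
- vision.grab_frame(name): name is "side" or "top"; returns (picture, depth): 480x640x3 uint8, red, green, blue; 480x640 float32, m along the optical axis (not along the pixel's ray), 0 where there is no reading.
- vision.camera_model(name): a dict with "fx", "fy", "cx", "cy" (pixels), "xyz" and "attitude" of the camera in the world. Camera axes: x right, y down, z forward; pixel columns grow to the right and rows downward; lengths in m; the calibration is good to about 2 mm. A picture is of the moment at which its call begins. camera_model takes no time and is no camera call.
- order.hand_in(): hands the job in, once; it reports no verdict.
Trained networks look in the newest picture that a camera, given by its name, has taken for a name from the list of things; names that differ only in an ending like _2 or _b are one class to them, and where a whole thing is asked for, a point or a joint stands for the part that bears it (a point fixed in the world has none). Each returns a list of dicts, best first, with "p" (0 to 1); they miss things now and then, are a little off and sometimes report something else, mostly with a low value. They report only what shows in the picture. A call takes as long as a camera call.
- vision.boxes_of(label, camera): "box" ([left, top, right, bottom] in pixels, round what is visible of it).
- vision.masks_of(label, camera): "region" (480x640 bool, what is visible of it) and "box" ([left, top, right, bottom] in pixels, round what is visible of it).
The state is a dict: "time": time; "q": joint angles; "qvel": joint speeds; "effort": joint torques, N m; "tcp_pos": TCP position; "tcp_rot": TCP orientation; "contact_force": force on the tool from outside, world axes, zero at the start; "ft_torque": the same for the moment, N m; "width": finger opening in m.
Only numpy, scipy, OpenCV 4.12 (cv2) and the standard library are available. Lean on these libraries where they do the work, as an engineer would, in place of code of your own. Each camera call takes 0.05 s, during which the arm holds its last target. There are 200 camera calls.

## Task

Lock the drives salvaged from the server away in the media safe: first set the code by turning each dial until its white pointer lines up with the green mark, then take the orange hook from its stand, hook it into the finger hole of the yellow tab while the tray is still shut, and pull the tray all the way out with it. Lay every drive lying on or beside the green mat flat and right way up in the tray, push the tray fully home, and only then lock it by turning the red dial well off its mark (a good quarter turn). Hang the hook back on its stand whenever you are done with it, and leave everything else on the bench where it is.

Things in the scene. Friction and masses are not known exactly. Their poses are not given: they have to be found in the camera images.
- safe: the media safe: a grey steel housing 200 mm deep (x) x 230 mm wide (y) x 90 mm high, fixed to the bench. Origin: centre of its underside; its own x points to its back, the tray comes out of its front towards its own -x. On its top are the two dials
- tray (a joint): how far the tray is pulled out along the safe's own -x (m): 0 fully home, 0.145 at its stop. Light friction of about 2 N; stays where it is left
- tray_floor (a point): centre of the tray's inner floor, 16 mm above the bench; axes as the safe's. Inside 125 mm (x) x 200 mm (y); side and back walls end 18 mm above this floor. Blue front panel: inner face 62 mm in front of this point, 6 mm thick, 230 mm wide, ends 84 mm above the bench. Pulled out 0.145 m the whole inside lies clear in front of the safe
- tab_hole (a point): centre of the 30 mm round finger hole, at the upper face of the yellow tab: a level plate 46 mm (x) x 62 mm (y) x 5 mm, upper face 70 mm above the bench, sticking out in front of the tray's panel at its middle. The tab's front edge is 23 mm in front of this point, the panel's face 23 mm behind. Moves with the tray
- red_axis (a point): on the vertical axis of the red dial, level with the top of its grip bar. The red dial, left on top of the safe seen from the robot: a 52 mm disc carrying an upright grip bar 42 mm long, 12 mm thick, from 12 to 34 mm above the safe's top, its length along axis to pointer. Turns both ways, light friction, stays put (stops 2.6 rad either side of pointing to the safe's back)
- red_pointer (a point): point of the red dial's white pointer stripe, 25 mm from the axis, level with the top of the grip bar; turns with the dial
- red_mark (a point): where the red pointer must stand: 25 mm from the dial's axis at the same height, in the direction of the small green block on the black ring under the dial (the ring does not turn)
- blue_axis (a point): on the vertical axis of the blue dial, level with the top of its grip bar. The blue dial, right on top of the safe seen from the robot: a 52 mm disc carrying an upright grip bar 42 mm long, 12 mm thick, from 12 to 34 mm above the safe's top, its length along axis to pointer. Turns both ways, light friction, stays put (stops 2.6 rad either side of pointing to the safe's back)
- blue_pointer (a point): point of the blue dial's white pointer stripe, 25 mm from the axis, level with the top of the grip bar; turns with the dial
- blue_mark (a point): where the blue pointer must stand: 25 mm from the dial's axis at the same height, in the direction of the small green block on the black ring under the dial (the ring does not turn)
- hook: the tray hook: orange T-bar grip 104 mm (own y) x 18 mm (own x) x 20 mm high; from its middle a steel shank 8 mm thick goes straight down to 84 mm below the bar's centre and ends in a toe reaching 14 mm from the shank's axis towards own -x. Origin: centre of the bar. 120 g. It hangs by both bar ends on the stand, shank down between the posts
- hook_tip (a point): on the shank's axis at the height of the toe, 80 mm below the bar's centre
- stand: dark steel hook stand, fixed: base 100 x 110 x 8 mm, two posts 84 mm apart (own y; 12 mm thick, 72 mm clear between) whose tops, 96 mm up, carry the bar in a channel 28 mm wide (own x) between lips 10 mm high. Origin: centre of the underside. The hung bar runs along own y, its centre 106 mm above the origin; either way round will do
- mat: thin green antistatic mat, 280 x 160 x 2 mm, fixed, on which the drives start; origin centre of its underside
- drive0: drive caddy: aluminium block 105 mm (own x) x 32 mm (own y) x 22 mm high with a black pull bar on top, 50 mm long (own x), 10 mm thick (own y), reaching 22 to 44 mm above the underside. 140 g or so. Origin: centre of the underside. Two to four drives are present; absent ones give None
- drive1: drive caddy: aluminium block 105 mm (own x) x 32 mm (own y) x 22 mm high with a black pull bar on top, 50 mm long (own x), 10 mm thick (own y), reaching 22 to 44 mm above the underside. 140 g or so. Origin: centre of the underside. Two to four drives are present; absent ones give None
- drive2: drive caddy: aluminium block 105 mm (own x) x 32 mm (own y) x 22 mm high with a black pull bar on top, 50 mm long (own x), 10 mm thick (own y), reaching 22 to 44 mm above the underside. 140 g or so. Origin: centre of the underside. Two to four drives are present; absent ones give None
- drive3: drive caddy: aluminium block 105 mm (own x) x 32 mm (own y) x 22 mm high with a black pull bar on top, 50 mm long (own x), 10 mm thick (own y), reaching 22 to 44 mm above the underside. 140 g or so. Origin: centre of the underside. Two to four drives are present; absent ones give None
- screw_jar: bystander: glass screw jar, 60 mm across, 80 mm high, near the stand; origin centre of underside
- multimeter: bystander: yellow multimeter, 150 x 75 x 35 mm, lying beyond the mat; origin centre of underside
- pliers: bystander: red-handled pliers, about 160 mm long, lying between the robot and the safe; origin on the bench under them
- screwdriver: bystander: screwdriver lying between the robot and the safe
- bits_tray: bystander: small grey bits tray, 100 x 70 x 30 mm, near the stand; origin centre of underside

How it is judged:
On the way, in this order (a step that is already met when the one before it is completed fails the run):
1. both dials stand on their green marks with the tray still shut (horizontal distance between red_pointer and red_mark below 0.006 m and horizontal distance between blue_pointer and blue_mark below 0.006 m and value of joint tray below 0.01 m), for 0.2 s.
2. the hook's toe is through the finger hole with the tray still shut (horizontal distance between hook_tip and tab_hole below 0.018 m and z of hook_tip in the frame of tab_hole between -0.04 and -0.006 m and value of joint tray below 0.015 m), for 0.1 s.
3. the tray is pulled right out with the hook in its hole (horizontal distance between hook_tip and tab_hole below 0.018 m and z of hook_tip in the frame of tab_hole between -0.04 and -0.006 m and value of joint tray above 0.128 m), for 0.1 s.
4. every drive present lies flat in the tray (x of drive0 in the frame of tray_floor between -0.064 and 0.064 m and y of drive0 in the frame of tray_floor between -0.1 and 0.1 m and z of drive0 in the frame of tray_floor between -0.004 and 0.006 m and angle between each of drive0, drive1, drive2, drive3's own z axis and vertical below 0.12 rad and x of drive1 in the frame of tray_floor between -0.064 and 0.064 m and y of drive1 in the frame of tray_floor between -0.1 and 0.1 m and z of drive1 in the frame of tray_floor between -0.004 and 0.006 m and x of drive2 in the frame of tray_floor between -0.064 and 0.064 m and y of drive2 in the frame of tray_floor between -0.1 and 0.1 m and z of drive2 in the frame of tray_floor between -0.004 and 0.006 m and x of drive3 in the frame of tray_floor between -0.064 and 0.064 m and y of drive3 in the frame of tray_floor between -0.1 and 0.1 m and z of drive3 in the frame of tray_floor between -0.004 and 0.006 m), for 0.2 s.
5. the tray is fully home with the drives in it (all of step 4 and value of joint tray below 0.007 m), for 0.2 s.
6. the red dial is turned well off its mark, tray still home (horizontal distance between red_pointer and red_mark above 0.018 m and value of joint tray below 0.007 m), for 0.2 s.
At the end, for the whole second after the job is handed in: Every drive present lies flat, right way up, inside the tray; the tray is within 7 mm of home; the red pointer is over 18 mm (42 degrees) off its mark; the hook hangs on its stand, shank down, bar centre within 25 mm of the stand's axis; all at rest (all of step 4 and all of step 6 and horizontal distance between hook and stand below 0.025 m and z of hook in the frame of stand between 0.1 and 0.112 m and angle between hook's own z axis and vertical below 0.2 rad and linear speed of each of drive0, drive1, drive2, drive3, hook below 0.02 m/s); the robot touches nothing.
It fails at once if another thing on the bench (jar, multimeter, pliers, screwdriver, bits tray) is pushed more than 3 cm (distance of any of screw_jar, multimeter, pliers, screwdriver, bits_tray from where it was at the start of the episode above 0.03 m).
Of drive0, drive1, drive2, drive3 only 2 to 4 are there at a start; the rules pass over those that are not, and their reading is None.
At some moment in a run one of drive0, drive1, drive2, drive3 may be knocked a few centimetres aside while the robot is not near it.
It also fails if it takes over 210 s, if anything falls off the work surface, if the arm or the gripper's body presses on something with over 40 N, if the wrist force passes 120 N, or if a joint passes its speed limit or range.

## Working session

There is one attempt and no reset: what is moved stays moved. The work goes in short steps, Python scripts to look and compute and a tool call to move; the robot and the scene stay as the last step left them, time stands still between calls to the robot, and variables do not carry over. Pictures are saved under pics/ and viewed, about 12 in all and at most 16, crops included, and the job is handed in when it is done.

Besides the shell and the picture viewer there is one more tool, called after "Request:" by a JSON object that holds its "method" and its "body", one argument or row to a line. servo_tool: Moves the arm, as the interface text tells. Its arguments: {"type":"object","properties":{"moves":{"type":"array","items":{"type":"object","properties":{"delta_pos":{"type":"array","items":{"type":"number"}},"twist":{"type":"array","items":{"type":"number"}}}}},"claw":{"type":"number"}},"required":["moves"]}

```bash
ls; mkdir -p pics
cat > h.py <<'E'
import numpy as np, cv2
from scipy.spatial.transform import Rotation as R
from bench import robot, vision, order
def cloud(cam,depth):
    m=vision.camera_model(cam); v,u=np.mgrid[:480,:640]
    p=np.stack([(u-m['cx'])/m['fx']*depth,(v-m['cy'])/m['fy']*depth,depth],-1)
    a=np.array(m['attitude']); r=R.from_quat(a).as_matrix() if a.size==4 else a.reshape(3,3)
    P=p@r.T+np.array(m['xyz']); P[depth<=0]=np.nan; return P
def save(im,name): cv2.imwrite('pics/'+name,im[:,:,::-1])
E
python3 - <<'E'
from h import *
for c in ('top','side'):
    im,d=vision.grab_frame(c); save(im,c+'0.png'); print(c,vision.camera_model(c))
    np.savez('f_'+c,im=im,d=d)
    P=cloud(c,d)
    for n in ['safe','tray','tab_hole','red_pointer','blue_pointer','hook','stand','mat','drive0','screw_jar','multimeter','pliers','screwdriver','bits_tray']:
        for k in vision.masks_of(n,c)[:5]:
            if k['p']<.3: continue
            q=P[k['region']]; q=q[~np.isnan(q[:,0])]
            print(n,round(k['p'],2),[int(x) for x in k['box']],np.round(np.median(q,0),3),np.round(np.percentile(q,[3,97],axis=0),3).tolist())
print(robot.observe())
E
```

```text
pics
top {'fx': 559.3421930526716, 'fy': 559.3421930526716, 'cx': 315.8237492088676, 'cy': 241.10434149707316, 'xyz': array([0.29118297, 0.00187758, 1.47814236]), 'attitude': array([-0.70346011,  0.70505636, -0.05770436,  0.06862658])}
safe 0.63 [284, 136, 376, 233] [ 0.712 -0.018  0.09 ] [[0.602, -0.126, 0.04], [0.806, 0.09, 0.111]]
tray 0.6 [290, 211, 378, 234] [ 0.607 -0.032  0.067] [[0.569, -0.13, 0.005], [0.622, 0.079, 0.087]]
tray 0.42 [339, 177, 373, 210] [ 0.659 -0.079  0.092] [[0.627, -0.115, 0.086], [0.698, -0.044, 0.099]]
tab_hole 0.85 [294, 212, 378, 236] [ 0.607 -0.028  0.067] [[0.569, -0.126, 0.001], [0.622, 0.072, 0.086]]
red_pointer 0.86 [301, 189, 321, 208] [0.649 0.035 0.104] [[0.63, 0.015, 0.096], [0.675, 0.056, 0.128]]
blue_pointer 0.88 [347, 182, 365, 202] [ 0.659 -0.078  0.104] [[0.639, -0.099, 0.096], [0.684, -0.056, 0.127]]
blue_pointer 0.61 [435, 201, 461, 228] [ 0.616 -0.314  0.077] [[0.595, -0.342, 0.007], [0.645, -0.292, 0.085]]
hook 0.47 [339, 295, 403, 322] [ 0.381 -0.135  0.013] [[0.345, -0.196, 0.002], [0.402, -0.051, 0.019]]
stand 0.72 [429, 243, 481,
[... 4006 characters left out ...]
, 0.093]]
{'time': 1.5, 'q': array([ 1.05221220e+00,  4.80031368e-02,  9.91825420e-02,  1.62198231e+00,
       -1.82884230e-05,  1.44302389e+00]), 'qvel': array([-2.81815299e-05, -4.64426453e-05,  1.20081822e-03, -2.61078590e-03,
        2.02837570e-04, -4.93191019e-05]), 'effort': array([-1.25609105e-03, -3.38629282e+01,  3.20151293e+01,  9.95758091e-04,
       -3.09946108e-04,  2.44342078e-05]), 'tcp_pos': array([0.19999344, 0.48540702, 0.20600116]), 'tcp_rot': array([ 1.94164675e-01,  9.80968949e-01, -6.02491585e-06,  7.62557694e-06]), 'contact_force': array([-0.30512098, -0.17799818, -0.5925814 ]), 'ft_torque': array([ 0.03165037, -0.02302372,  0.03750915]), 'width': 0.08533606178995888}
```

Run:
```python
from h import *
t=np.load('f_top.npz')['im'];s=np.load('f_side.npz')['im']
a=cv2.resize(t[160:245,275:385],(550,425),interpolation=cv2.INTER_CUBIC)
b=cv2.resize(s[200:285,330:440],(550,425),interpolation=cv2.INTER_CUBIC)
save(np.vstack([a,b])[:, :],'safe.png')
im=np.vstack([a,b]); save(cv2.resize(im,None,fx=.7,fy=.7),'safe.png')
save(t,'top_v.png'); save(s,'side_v.png')
```

```text
(no output)
```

View pics/safe.png

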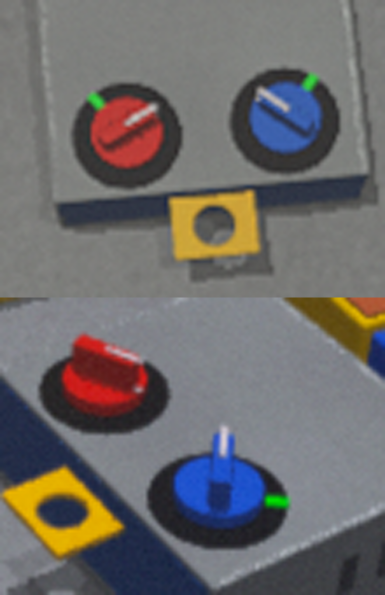

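View pics/side_v.png

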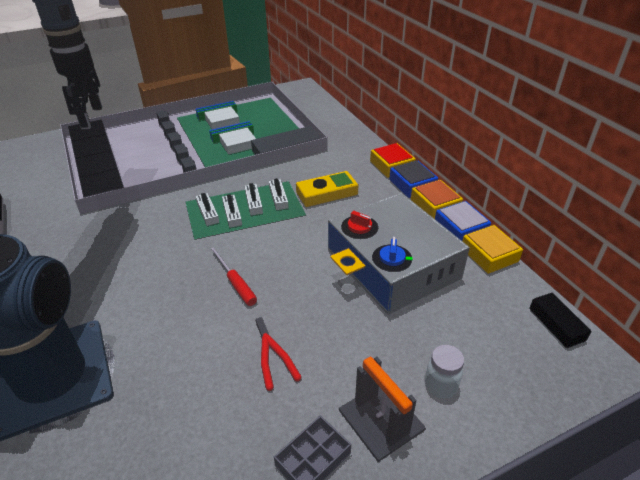

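View pics/top_v.png

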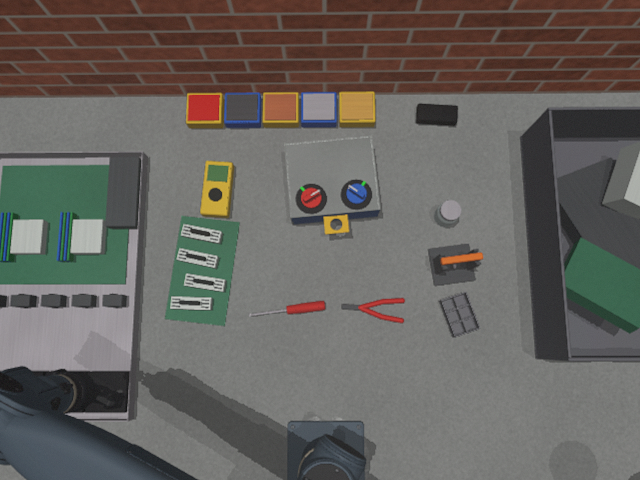

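```bash
cat > an.py <<'E'
from h import *
def rect(p):
    r=cv2.minAreaRect((p[:,:2]*1000).astype(np.float32)); return np.round(r[0],1),np.round(r[1],1),round(r[2],1)
def dials(f):
  for c in ('top','side'):
    if isinstance(f,dict): im,d=f[c]
    else: a=np.load('f_%s.npz'%c); im,d=a['im'],a['d']
    P=cloud(c,d); hsv=cv2.cvtColor(im,cv2.COLOR_RGB2HSV); h,s,v=[hsv[...,i].astype(int) for i in range(3)]
    X,Y,Z=P[...,0],P[...,1],P[...,2]
    box=lambda a,b,e,g,z0,z1:(X>a)&(X<b)&(Y>e)&(Y<g)&(Z>z0)&(Z<z1)
    for nm,y0,y1,hm in (('red',0.0,.085,(h<10)|(h>170)),('blue',-.13,-.04,(h>100)&(h<130))):
        B=box(.60,.72,y0,y1,.08,.14)
        g=P[B&(h>45)&(h<80)&(s>120)]; disc=P[B&hm&(s>100)]
        dl=disc[disc[:,2]<.112]
        bar=P[B&(Z>.116)&(hm|(s<70))]; w=P[B&(s<75)&(v>150)&(Z>.107)]
        print(c,nm,'green',np.round(g.mean(0),4),len(g),'disc',[np.round(np.percentile(dl,k,axis=0),3)[:2] for k in (2,98)],'bar',rect(bar),np.round(np.nanmax(bar[:,2]),3),'white',np.round(w.mean(0),4) if len(w) else 0,len(w))
E
python3 - <<'E'
from an import *
dials(0)
a=np.load('f_top.npz'); P=cloud('top',a['d']); X,Y,Z=[P[...,i] for i in range(3)]
print('safe top',rect(P[(Z>.08)&(Z<.1)&(X>.55)&(X<.9)&(abs(Y)<.2)]))
for c in ('top','side'):
    a=np.load('f_%s.npz'%c); P=cloud(c,a['d']); X,Y,Z=[P[...,i] for i in range(3)]
    hsv=cv2.cvtColor(a['im'],cv2.COLOR_RGB2HSV);H,S,V=[hsv[...,i] for i in range(3)]
    q=P[(H>15)&(H<32)&(S>150)&(X>.54)&(X<.64)&(abs(Y)<.1)&(Z>.05)&(Z<.09)]; print('tab',rect(q),q[:,2].mean(),len(q))
    q=P[(H>5)&(H<18)&(S>150)&(X>.4)&(X<.56)&(Y<-.25)&(Z>.09)&(Z<.13)]; print('hookbar',rect(q),np.median(q[:,2]),len(q))
    q=P[(S<90)&(X>.4)&(X<.56)&(Y<-.25)&(Y>-.45)&(Z>.003)&(Z<.02)]; print('standbase',rect(q),len(q))
    for x0,x1 in ((.36,.415),(.415,.475),(.475,.54),(.54,.61)):
        q=P[(V<70)&(X>x0)&(X<x1)&(Y>.25)&(Y<.42)&(Z>.035)&(Z<.06)]; print('bar',rect(q),len(q),np.median(q[:,2]))
        q=P[(X>x0)&(X<x1)&(Y>.25)&(Y<.42)&(Z>.016)&(Z<.04)]; print('  drv',rect(q),len(q))
E
```

```text
top red green [0.6789 0.058  0.094 ] 14 disc [array([0.628, 0.01 ]), array([0.681, 0.061])] bar (array([652.3,  35.4]), array([13.5, 44.2]), 34.0) 0.133 white [0.6591 0.0264 0.1254] 15
top blue green [ 0.6922 -0.0979  0.093 ] 18 disc [array([ 0.639, -0.105]), array([ 0.691, -0.055])] bar (array([663. , -76.8]), array([45.1, 13.2]), 55.4) 0.134 white [ 0.6697 -0.0712  0.1246] 19
side red green [nan nan nan] 0 disc [array([0.629, 0.007]), array([0.678, 0.057])] bar (array([653.7,  31.6]), array([14.9, 44.5]), 29.4) 0.126 white [0.6611 0.0233 0.1232] 12
side blue green [ 0.693  -0.0995  0.0915] 31 disc [array([ 0.617, -0.114]), array([ 0.69 , -0.048])] bar (array([665.2, -81.1]), array([47.5, 11.8]), 56.4) 0.126 white [ 0.6722 -0.0711  0.1234] 16
safe top (array([712. , -16.1]), array([204.5, 230.6]), 5.4)
tab (array([590.7, -27.7]), array([47.1, 60.4]), 5.4) 0.07004032484004843 293
hookbar (array([ 494.7, -333.5]), array([ 20.2, 103. ]), 7.2) 0.11589560928802245 296
standbase (array([ 480.5, -350.3]), array([158.7, 198.7]), 0.0) 1599
bar (array([391.7, 350.6]), array([48.2,  8.2]), 89.
[... 902 characters left out ...]
46.9, 311.4]), array([50.3,  9.1]), 78.8) 54 0.0439619411287171
  drv (array([447.8, 314.6]), array([113.4,  32. ]), 80.7) 299
bar (array([512.2, 333.9]), array([49.3,  8.5]), 75.3) 47 0.04456075655480751
  drv (array([512.9, 336.2]), array([110.3,  31.8]), 77.8) 278
bar (array([577.5, 325.7]), array([50.7,  8.7]), 77.9) 49 0.043559334500790525
  drv (array([578.7, 326.7]), array([109.1,  32.6]), 78.7) 275an.py:16: RuntimeWarning: Mean of empty slice.
  print(c,nm,'green',np.round(g.mean(0),4),len(g),'disc',[np.round(np.percentile(dl,k,axis=0),3)[:2] for k in (2,98)],'bar',rect(bar),np.round(np.nanmax(bar[:,2]),3),'white',np.round(w.mean(0),4) if len(w) else 0,len(w))
  ret = um.true_divide(
```

Request:
{"method": "servo_tool", "body": {
  "moves": [
    {"delta_pos": [0.028, -0.028, 0], "twist": [0, 0, -0.06]},
    {"delta_pos": [0.056, -0.056, 0], "twist": [0, 0, -0.12]},
    {"delta_pos": [0.084, -0.084, 0], "twist": [0, 0, -0.18]},
    {"delta_pos": [0.112, -0.112, 0], "twist": [0, 0, -0.24]},
    {"delta_pos": [0.14, -0.14, 0], "twist": [0, 0, -0.3]}
  ],
  "claw": 0
}}

```text
time: 1.92
tcp_pos: [0.3409, 0.3441, 0.2062]
tcp_rot: [0.34, 0.941, 0.0, 0.0]
contact_force: [0.5, 1.1, -0.0]
width: 0.0428
```

Request:
{"method": "servo_tool", "body": {
  "moves": [
    {"delta_pos": [0.14, -0.14, 0], "twist": [0, 0, -0.3]},
    {"delta_pos": [0.14, -0.14, 0], "twist": [0, 0, -0.3]},
    {"delta_pos": [0.14, -0.14, 0], "twist": [0, 0, -0.3]},
    {"delta_pos": [0.14, -0.14, 0], "twist": [0, 0, -0.3]},
    {"delta_pos": [0.14, -0.14, 0], "twist": [0, 0, -0.3]}
  ]
}}

```text
time: 2.33
tcp_pos: [0.4828, 0.2016, 0.2062]
tcp_rot: [0.477, 0.879, 0.0, 0.001]
contact_force: [1.0, 0.4, 0.2]
width: 0.0431
```

Request:
{"method": "servo_tool", "body": {
  "moves": [
    {"delta_pos": [0.14, -0.14, 0], "twist": [0, 0, 0]},
    {"delta_pos": [0.14, -0.14, 0], "twist": [0, 0, 0]},
    {"delta_pos": [0.14, -0.14, 0], "twist": [0, 0, 0]},
    {"delta_pos": [0.14, -0.14, 0], "twist": [0, 0, 0]},
    {"delta_pos": [0.14, -0.14, 0], "twist": [0, 0, 0]}
  ]
}}

```text
time: 2.75
tcp_pos: [0.6245, 0.059, 0.2058]
tcp_rot: [0.478, 0.878, 0.0, 0.001]
contact_force: [-0.5, 1.5, -0.7]
width: 0.0428
```

Request:
{"method": "servo_tool", "body": {
  "moves": [
    {"delta_pos": [0.03, -0.028, 0], "twist": [0, 0, 0]},
    {"delta_pos": [0.03, -0.028, -0.03], "twist": [0, 0, 0]},
    {"delta_pos": [0.03, -0.028, -0.06], "twist": [0, 0, 0]},
    {"delta_pos": [0.03, -0.028, -0.06], "twist": [0, 0, 0]},
    {"delta_pos": [0.03, -0.028, -0.06], "twist": [0, 0, 0]}
  ]
}}

```text
time: 3.17
tcp_pos: [0.6519, 0.031, 0.1422]
tcp_rot: [0.478, 0.878, -0.002, -0.003]
contact_force: [-0.3, 1.0, -0.4]
width: 0.0428
```

Run:
```python
from h import *
o=[]
for c,(r,k) in (('top',(165,270)),('side',(180,310))):
    im,d=vision.grab_frame(c); o.append(cv2.resize(im[r:r+80,k:k+110],(770,560))[::1]) 
    cv2.imwrite
save(cv2.resize(np.hstack(o),(800,291)),'near.png')
```

```text
(no output)
```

View pics/near.png

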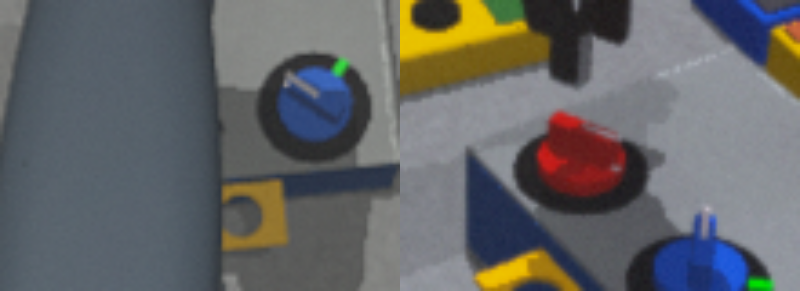

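Request:
{"method": "servo_tool", "body": {
  "moves": [
    {"delta_pos": [0.001, 0.002, -0.012], "twist": [0, 0, 0]},
    {"delta_pos": [0.001, 0.002, -0.024], "twist": [0, 0, 0]},
    {"delta_pos": [0.001, 0.002, -0.034], "twist": [0, 0, 0]},
    {"delta_pos": [0.001, 0.002, -0.034], "twist": [0, 0, 0]},
    {"delta_pos": [0.001, 0.002, -0.034], "twist": [0, 0, 0]}
  ]
}}

```text
time: 3.68
tcp_pos: [0.655, 0.0337, 0.1127]
tcp_rot: [0.477, 0.879, 0.0, 0.001]
contact_force: [0.0, -0.5, 0.2]
width: 0.0426
```

Request:
{"method": "servo_tool", "body": {
  "moves": [
    {"delta_pos": [0, 0, 0], "twist": [0, 0, 0]},
    {"delta_pos": [0, 0, 0], "twist": [0, 0, 0]},
    {"delta_pos": [0, 0, 0], "twist": [0, 0, 0]},
    {"delta_pos": [0, 0, 0], "twist": [0, 0, 0]},
    {"delta_pos": [0, 0, 0], "twist": [0, 0, 0]}
  ],
  "claw": -1
}}

```text
time: 4.1
tcp_pos: [0.6553, 0.0336, 0.1131]
tcp_rot: [0.477, 0.879, 0.0, 0.001]
contact_force: [0.0, -0.3, -0.0]
width: 0.0003
```

Run:
```python
from h import *
print(robot.observe()['tcp_pos'],robot.observe()['width'])
im,d=vision.grab_frame('side'); save(cv2.resize(im[170:270,320:440],(720,600)),'n2.png')
```

```text
[0.65529564 0.03362176 0.1130695 ] 0.00034787468468099736
```

View pics/n2.png

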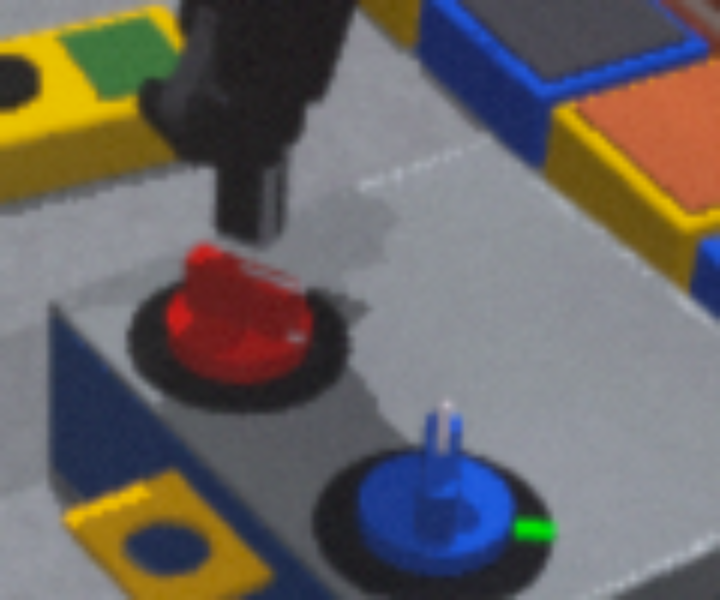

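Run:
```python
from h import *
im,d=vision.grab_frame('side');P=cloud('side',d)
for v in (200,204,206,208,209,210,211,212,213,214): print(v,[np.round(P[v,u],3).tolist() for u in (358,361,364)])
for u,v in ((354,214),(358,214),(363,215)): print(u,v,P[v,u].round(3),im[v,u])
```

```text
200 [[0.646, 0.03, 0.165], [0.647, 0.02, 0.171], [0.656, 0.023, 0.166]]
204 [[0.643, 0.024, 0.16], [0.647, 0.019, 0.162], [0.656, 0.022, 0.157]]
206 [[0.645, 0.028, 0.151], [0.646, 0.018, 0.158], [0.654, 0.019, 0.154]]
208 [[0.645, 0.027, 0.147], [0.647, 0.019, 0.152], [0.654, 0.019, 0.149]]
209 [[0.646, 0.028, 0.144], [0.649, 0.021, 0.147], [0.656, 0.021, 0.145]]
210 [[0.679, 0.084, 0.091], [0.65, 0.024, 0.142], [0.656, 0.021, 0.142]]
211 [[0.678, 0.083, 0.089], [0.686, 0.083, 0.087], [0.657, 0.022, 0.139]]
212 [[0.656, 0.045, 0.121], [0.682, 0.075, 0.091], [0.69, 0.076, 0.088]]
213 [[0.653, 0.04, 0.122], [0.682, 0.075, 0.088], [0.686, 0.069, 0.091]]
214 [[0.651, 0.036, 0.123], [0.656, 0.033, 0.123], [0.687, 0.07, 0.087]]
354 214 [0.644 0.04  0.122] [116  33  31]
358 214 [0.651 0.036 0.123] [119  31  30]
363 215 [0.66  0.03  0.121] [117  96 102]
```

Run:
```python
from h import *
a=np.load('f_side.npz');P=cloud('side',a['d']);im=a['im']
q=P[60:135,30:110]
m=(q[...,2]>.15)&(abs(q[...,0]-.2)<.1)&(abs(q[...,1]-.48)<.1)
print(m.sum(), np.percentile(q[m][:,2],[0,2,10,50]), q[m][q[m][:,2]<np.percentile(q[m][:,2],8)].mean(0))
for c in('side','top'):
    im,d=vision.grab_frame(c);P=cloud(c,d)
    m=(abs(P[...,0]-.655)<.05)&(abs(P[...,1]-.034)<.05)&(P[...,2]>.13)&(P[...,2]<.25)
    z=P[m]; print(c,m.sum(),np.percentile(z[:,2],[0,2,10]))
    for z0 in (.14,.15,.16,.17,.19,.21): 
        k=z[(z[:,2]>=z0)&(z[:,2]<z0+.01)]; print(z0,len(k),k.min(0).round(3) if len(k) else '',k.max(0).round(3) if len(k) else '')
print(robot.observe())
```

```text
1963 [0.24325613 0.24942918 0.26685352 0.3287904 ] [0.2007172  0.47959385 0.25343631]
side 889 [0.13806705 0.14569233 0.16169706]
0.14 31 [0.643 0.017 0.14 ] [0.667 0.032 0.15 ]
0.15 50 [0.641 0.018 0.15 ] [0.666 0.032 0.16 ]
0.16 46 [0.64  0.019 0.16 ] [0.664 0.031 0.17 ]
0.17 15 [0.649 0.017 0.17 ] [0.669 0.029 0.179]
0.19 65 [0.616 0.001 0.19 ] [0.697 0.045 0.2  ]
0.21 99 [ 0.607 -0.009  0.21 ] [0.704 0.051 0.22 ]Traceback (most recent call last):
  File "<stdin>", line 9, in <module>
    return _quantile_unchecked(
        a, q, axis, out, overwrite_input, method, keepdims, weights)
    return _ureduce(a,
                    func=_quantile_ureduce_func,
    ...<5 lines>...
                    overwrite_input=overwrite_input,
                    method=method)
    r = func(a, **kwargs)
    result = _quantile(arr,
                       quantiles=q,
    ...<2 lines>...
                       out=out,
                       weights=wgt)
    slices_having_nans = np.isnan(arr[-1, ...])
                                  ~~~^^^^^^^^^
IndexError: index -1 is out of bounds for axis 0 with size 0
```

Request:
{"method": "servo_tool", "body": {
  "moves": [
    {"delta_pos": [-0.002, 0, 0], "twist": [0, 0, 0]},
    {"delta_pos": [-0.002, 0, 0], "twist": [0, 0, 0]},
    {"delta_pos": [-0.002, 0, 0], "twist": [0, 0, 0]},
    {"delta_pos": [-0.002, 0, -0.005], "twist": [0, 0, 0]},
    {"delta_pos": [-0.002, 0, -0.01], "twist": [0, 0, 0]}
  ],
  "claw": 0
}}

```text
time: 4.72
tcp_pos: [0.6535, 0.0336, 0.1029]
tcp_rot: [0.477, 0.879, 0.0, 0.002]
contact_force: [-0.3, -0.6, 0.1]
width: 0.0427
```

Request:
{"method": "servo_tool", "body": {
  "moves": [
    {"delta_pos": [0, 0, -0.006], "twist": [0, 0, 0]},
    {"delta_pos": [0, 0, -0.012], "twist": [0, 0, 0]},
    {"delta_pos": [0, 0, -0.018], "twist": [0, 0, 0]},
    {"delta_pos": [0, 0, -0.022], "twist": [0, 0, 0]},
    {"delta_pos": [0, 0, -0.022], "twist": [0, 0, 0]}
  ]
}}

```text
time: 5.13
tcp_pos: [0.6523, 0.0337, 0.0789]
tcp_rot: [0.477, 0.879, -0.0, 0.0]
contact_force: [-0.6, -0.1, -0.2]
width: 0.0423
```

Request:
{"method": "servo_tool", "body": {
  "moves": [
    {"delta_pos": [0, 0, 0], "twist": [0, 0, 0]},
    {"delta_pos": [0, 0, 0], "twist": [0, 0, 0]},
    {"delta_pos": [0, 0, 0], "twist": [0, 0, 0]},
    {"delta_pos": [0, 0, 0], "twist": [0, 0, 0]},
    {"delta_pos": [0, 0, 0], "twist": [0, 0, 0]}
  ],
  "claw": -1
}}

```text
time: 5.55
tcp_pos: [0.6533, 0.0346, 0.0791]
tcp_rot: [0.477, 0.879, 0.001, 0.001]
contact_force: [3.2, 3.3, -1.8]
width: 0.0102
```

Request:
{"method": "servo_tool", "body": {
  "moves": [
    {"delta_pos": [0, 0, 0], "twist": [0, 0, 0.11]},
    {"delta_pos": [0, 0, 0], "twist": [0, 0, 0.22]},
    {"delta_pos": [0, 0, 0], "twist": [0, 0, 0.33]},
    {"delta_pos": [0, 0, 0], "twist": [0, 0, 0.44]},
    {"delta_pos": [0, 0, 0], "twist": [0, 0, 0.55]}
  ]
}}

```text
time: 5.97
tcp_pos: [0.6533, 0.0345, 0.0791]
tcp_rot: [0.218, 0.976, 0.001, 0.001]
contact_force: [1.1, 1.7, -1.4]
width: 0.0107
```

Request:
{"method": "servo_tool", "body": {
  "moves": [
    {"delta_pos": [0, 0, 0], "twist": [0, 0, 0.12]},
    {"delta_pos": [0, 0, 0], "twist": [0, 0, 0.24]},
    {"delta_pos": [0, 0, 0], "twist": [0, 0, 0.36]},
    {"delta_pos": [0, 0, 0], "twist": [0, 0, 0.48]},
    {"delta_pos": [0, 0, 0], "twist": [0, 0, 0.6]}
  ]
}}

```text
time: 6.38
tcp_pos: [0.6534, 0.0344, 0.0792]
tcp_rot: [-0.083, 0.997, 0.001, 0.0]
contact_force: [1.2, 1.6, -1.7]
width: 0.0104
```

Request:
{"method": "servo_tool", "body": {
  "moves": [
    {"delta_pos": [0, 0, 0], "twist": [0, 0, 0.12]},
    {"delta_pos": [0, 0, 0], "twist": [0, 0, 0.24]},
    {"delta_pos": [0, 0, 0], "twist": [0, 0, 0.36]},
    {"delta_pos": [0, 0, 0], "twist": [0, 0, 0.48]},
    {"delta_pos": [0, 0, 0], "twist": [0, 0, 0.54]}
  ]
}}

```text
time: 6.8
tcp_pos: [0.6535, 0.0344, 0.0792]
tcp_rot: [-0.348, 0.937, 0.001, -0.0]
contact_force: [1.1, 2.2, -1.9]
width: 0.0107
```

```bash
cat >> h.py <<'E'
def st():
    o=robot.observe(); M=R.from_quat(o['tcp_rot']).as_matrix()
    print('t',round(o['time'],2),'pos',o['tcp_pos'].round(4),'yaw_y',round(np.degrees(np.arctan2(M[1,1],M[0,1])),1),'tilt z',M[:,2].round(3),'w',round(o['width'],4),'F',o['contact_force'].round(1),'q6',round(o['q'][5],2))
E
python3 -c "
from h import *; st()"
```

```text
t 6.8 pos [0.6535 0.0344 0.0792] yaw_y 130.8 tilt z [-0.001  0.001 -1.   ] w 0.0107 F [ 1.1  2.2 -1.9] q6 -0.76
```

Request:
{"method": "servo_tool", "body": {
  "moves": [
    {"delta_pos": [0, 0, 0], "twist": [0, 0, 0]},
    {"delta_pos": [0, 0, 0], "twist": [0, 0, 0]},
    {"delta_pos": [0, 0, 0], "twist": [0, 0, 0]},
    {"delta_pos": [0, 0, 0.03], "twist": [0, 0, 0]},
    {"delta_pos": [0, 0, 0.05], "twist": [0, 0, 0]}
  ],
  "claw": 0
}}

```text
time: 7.22
tcp_pos: [0.6521, 0.0341, 0.129]
tcp_rot: [-0.348, 0.938, 0.001, -0.002]
contact_force: [-0.3, 0.3, 1.2]
width: 0.0429
```

Request:
{"method": "servo_tool", "body": {
  "moves": [
    {"delta_pos": [0.003, -0.037, 0.004], "twist": [0, 0, 0.1]},
    {"delta_pos": [0.006, -0.075, 0.004], "twist": [0, 0, 0.2]},
    {"delta_pos": [0.011, -0.113, 0.004], "twist": [0, 0, 0.255]},
    {"delta_pos": [0.011, -0.113, 0.004], "twist": [0, 0, 0.255]},
    {"delta_pos": [0.011, -0.113, 0.004], "twist": [0, 0, 0.255]}
  ]
}}

```text
time: 7.63
tcp_pos: [0.663, -0.0817, 0.1331]
tcp_rot: [-0.462, 0.887, 0.001, -0.002]
contact_force: [0.2, 0.5, 0.9]
width: 0.0428
```

Request:
{"method": "servo_tool", "body": {
  "moves": [
    {"delta_pos": [0, 0, -0.02], "twist": [0, 0, 0]},
    {"delta_pos": [0, 0, -0.035], "twist": [0, 0, 0]},
    {"delta_pos": [0, 0, -0.048], "twist": [0, 0, 0]},
    {"delta_pos": [0, 0, -0.053], "twist": [0, 0, 0]},
    {"delta_pos": [0, 0, -0.053], "twist": [0, 0, 0]}
  ]
}}

```text
time: 8.05
tcp_pos: [0.6613, -0.0802, 0.078]
tcp_rot: [-0.462, 0.887, 0.002, -0.003]
contact_force: [-0.9, -0.7, -0.6]
width: 0.0429
```

Request:
{"method": "servo_tool", "body": {
  "moves": [
    {"delta_pos": [0, 0, 0], "twist": [0, 0, 0]},
    {"delta_pos": [0, 0, 0], "twist": [0, 0, 0]},
    {"delta_pos": [0, 0, 0], "twist": [0, 0, 0]},
    {"delta_pos": [0, 0, 0], "twist": [0, 0, 0]},
    {"delta_pos": [0, 0, 0], "twist": [0, 0, 0]}
  ],
  "claw": -1
}}

```text
time: 8.47
tcp_pos: [0.6637, -0.0809, 0.0795]
tcp_rot: [-0.462, 0.887, 0.0, -0.001]
contact_force: [5.0, -2.4, -0.9]
width: 0.0105
```

```bash
python3 -c "
from h import *; st()"
```

```text
t 8.47 pos [ 0.6637 -0.0809  0.0795] yaw_y 145.0 tilt z [-0.003 -0.001 -1.   ] w 0.0105 F [ 5.  -2.4 -0.9] q6 -1.18
```

Request:
{"method": "servo_tool", "body": {
  "moves": [
    {"delta_pos": [0, 0, 0], "twist": [0, 0, -0.11]},
    {"delta_pos": [0, 0, 0], "twist": [0, 0, -0.22]},
    {"delta_pos": [0, 0, 0], "twist": [0, 0, -0.33]},
    {"delta_pos": [0, 0, 0], "twist": [0, 0, -0.44]},
    {"delta_pos": [0, 0, 0], "twist": [0, 0, -0.55]}
  ]
}}

```text
time: 8.88
tcp_pos: [0.6637, -0.0808, 0.0795]
tcp_rot: [-0.201, 0.98, 0.001, -0.001]
contact_force: [2.0, -0.6, -2.5]
width: 0.0103
```

Request:
{"method": "servo_tool", "body": {
  "moves": [
    {"delta_pos": [0, 0, 0], "twist": [0, 0, -0.12]},
    {"delta_pos": [0, 0, 0], "twist": [0, 0, -0.24]},
    {"delta_pos": [0, 0, 0], "twist": [0, 0, -0.36]},
    {"delta_pos": [0, 0, 0], "twist": [0, 0, -0.48]},
    {"delta_pos": [0, 0, 0], "twist": [0, 0, -0.6]}
  ]
}}

```text
time: 9.3
tcp_pos: [0.6638, -0.0807, 0.0795]
tcp_rot: [0.1, 0.995, 0.001, -0.001]
contact_force: [2.6, -1.3, -2.8]
width: 0.0105
```

Request:
{"method": "servo_tool", "body": {
  "moves": [
    {"delta_pos": [0, 0, 0], "twist": [0, 0, -0.12]},
    {"delta_pos": [0, 0, 0], "twist": [0, 0, -0.24]},
    {"delta_pos": [0, 0, 0], "twist": [0, 0, -0.36]},
    {"delta_pos": [0, 0, 0], "twist": [0, 0, -0.45]},
    {"delta_pos": [0, 0, 0], "twist": [0, 0, -0.45]}
  ]
}}

```text
time: 9.72
tcp_pos: [0.6639, -0.0807, 0.0795]
tcp_rot: [0.321, 0.947, 0.002, -0.001]
contact_force: [1.9, -0.8, -2.3]
width: 0.0108
```

Request:
{"method": "servo_tool", "body": {
  "moves": [
    {"delta_pos": [0, 0, 0], "twist": [0, 0, 0]},
    {"delta_pos": [0, 0, 0], "twist": [0, 0, 0]},
    {"delta_pos": [0, 0, 0], "twist": [0, 0, 0]},
    {"delta_pos": [0, 0, 0.03], "twist": [0, 0, 0]},
    {"delta_pos": [0, 0, 0.06], "twist": [0, 0, 0]}
  ],
  "claw": 0
}}

```text
time: 10.13
tcp_pos: [0.6612, -0.0799, 0.1368]
tcp_rot: [0.32, 0.947, 0.001, -0.005]
contact_force: [-0.6, 0.0, 0.9]
width: 0.0427
```

Request:
{"method": "servo_tool", "body": {
  "moves": [
    {"delta_pos": [-0.03, -0.03, 0.02], "twist": [0, 0, 0]},
    {"delta_pos": [-0.055, -0.065, 0.03], "twist": [0, 0, 0]},
    {"delta_pos": [-0.08, -0.09, 0.04], "twist": [0, 0, 0]},
    {"delta_pos": [-0.1, -0.125, 0.04], "twist": [0, 0, 0]},
    {"delta_pos": [-0.12, -0.15, 0.04], "twist": [0, 0, 0]}
  ]
}}

```text
time: 10.55
tcp_pos: [0.5404, -0.2323, 0.1791]
tcp_rot: [0.32, 0.947, 0.001, -0.003]
contact_force: [0.4, 0.2, -0.4]
width: 0.0427
```

Run:
```python
from an import *
st(); f={c:vision.grab_frame(c) for c in ('top','side')}; dials(f)
```

```text
t 10.55 pos [ 0.5404 -0.2323  0.1791] yaw_y 52.7 tilt z [-0.005  0.003 -1.   ] w 0.0427 F [ 0.4  0.2 -0.4] q6 0.13
top red green [0.6788 0.059  0.0932] 11 disc [array([0.629, 0.01 ]), array([0.681, 0.061])] bar (array([653.1,  37.8]), array([45.5, 11.9]), 39.9) 0.13 white [0.6628 0.0447 0.1245] 17
top blue green [ 0.6927 -0.1     0.0943] 10 disc [array([ 0.639, -0.105]), array([ 0.691, -0.054])] bar (array([663.9, -79.8]), array([12.8, 45.6]), 53.2) 0.131 white [ 0.6729 -0.0865  0.125 ] 20
side red green [nan nan nan] 0 disc [array([0.628, 0.008]), array([0.658, 0.07 ])] bar (array([652.5,  31.9]), array([44.3, 11.4]), 43.2) 0.125 white [0.6585 0.0378 0.1238] 4
side blue green [ 0.6929 -0.0998  0.0915] 32 disc [array([ 0.617, -0.108]), array([ 0.697, -0.049])] bar (array([678.3, -93.5]), array([13.2, 14.2]), 70.7) 0.125 white [ 0.6796 -0.0939  0.1237] 12an.py:16: RuntimeWarning: Mean of empty slice.
  print(c,nm,'green',np.round(g.mean(0),4),len(g),'disc',[np.round(np.percentile(dl,k,axis=0),3)[:2] for k in (2,98)],'bar',rect(bar),np.round(np.nanmax(bar[:,2]),3),'white',np.round(w.mean(0),4) if len(w) else 0,len(w))
  ret = um.true_divide(
```

Run:
```python
from h import *
im=np.load('f_side.npz')['im']; save(cv2.resize(im[345:465,325:465],(700,600),interpolation=cv2.INTER_CUBIC),'hook.png')
P=cloud('side',np.load('f_side.npz')['d'])
q=P[(abs(P[...,0]-.495)<.06)&(abs(P[...,1]+.337)<.03)&(P[...,2]>.012)&(P[...,2]<.09)]
print(len(q))
for z0 in (.012,.02,.03,.04,.05,.06,.07):
    k=q[(q[:,2]>=z0)&(q[:,2]<z0+.01)]; print(z0,len(k),k.mean(0).round(3) if len(k) else '',k.min(0).round(3) if len(k) else '',k.max(0).round(3) if len(k) else '')
```

```text
133
0.012 0   
0.02 36 [ 0.488 -0.34   0.027] [ 0.482 -0.343  0.023] [ 0.497 -0.336  0.03 ]
0.03 17 [ 0.493 -0.34   0.034] [ 0.487 -0.342  0.03 ] [ 0.497 -0.336  0.038]
0.04 20 [ 0.493 -0.34   0.044] [ 0.491 -0.342  0.04 ] [ 0.498 -0.335  0.049]
0.05 16 [ 0.494 -0.341  0.055] [ 0.491 -0.342  0.05 ] [ 0.497 -0.338  0.06 ]
0.06 19 [ 0.493 -0.34   0.065] [ 0.491 -0.342  0.061] [ 0.496 -0.335  0.07 ]
0.07 16 [ 0.494 -0.34   0.074] [ 0.491 -0.342  0.07 ] [ 0.498 -0.338  0.079]
```

View pics/hook.png

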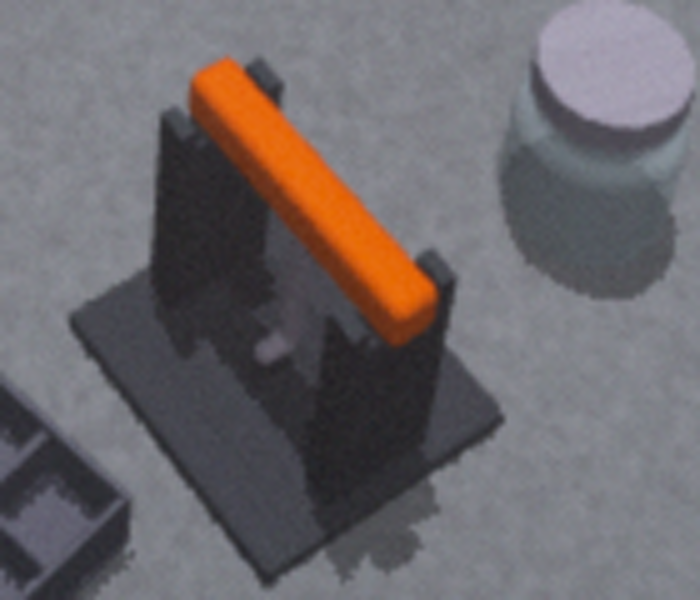

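Request:
{"method": "servo_tool", "body": {
  "moves": [
    {"delta_pos": [-0.02, -0.04, 0], "twist": [0, 0, -0.12]},
    {"delta_pos": [-0.045, -0.075, 0], "twist": [0, 0, -0.24]},
    {"delta_pos": [-0.045, -0.103, 0], "twist": [0, 0, -0.36]},
    {"delta_pos": [-0.045, -0.103, 0], "twist": [0, 0, -0.48]},
    {"delta_pos": [-0.045, -0.103, 0], "twist": [0, 0, -0.6]}
  ]
}}

```text
time: 11.07
tcp_pos: [0.4927, -0.3383, 0.1779]
tcp_rot: [0.591, 0.806, 0.002, -0.004]
contact_force: [-0.4, -0.0, -0.3]
width: 0.0426
```

Request:
{"method": "servo_tool", "body": {
  "moves": [
    {"delta_pos": [0.003, 0.002, -0.01], "twist": [0, 0, -0.1]},
    {"delta_pos": [0.003, 0.002, -0.03], "twist": [0, 0, -0.178]},
    {"delta_pos": [0.003, 0.002, -0.05], "twist": [0, 0, -0.178]},
    {"delta_pos": [0.003, 0.002, -0.06], "twist": [0, 0, -0.178]},
    {"delta_pos": [0.003, 0.002, -0.06], "twist": [0, 0, -0.178]}
  ]
}}

```text
time: 11.48
tcp_pos: [0.4943, -0.3342, 0.1145]
tcp_rot: [0.66, 0.751, 0.002, -0.007]
contact_force: [-0.3, 0.1, -0.3]
width: 0.0428
```

Request:
{"method": "servo_tool", "body": {
  "moves": [
    {"delta_pos": [0, 0, -0.015], "twist": [0, 0, 0]},
    {"delta_pos": [0, 0, -0.03], "twist": [0, 0, 0]},
    {"delta_pos": [0, 0, -0.04], "twist": [0, 0, 0]},
    {"delta_pos": [0, 0, -0.046], "twist": [0, 0, 0]},
    {"delta_pos": [0, 0, -0.046], "twist": [0, 0, 0]}
  ]
}}

```text
time: 11.9
tcp_pos: [0.4938, -0.3335, 0.0675]
tcp_rot: [0.66, 0.751, 0.002, -0.008]
contact_force: [0.2, 0.1, 0.3]
width: 0.0423
```

Run:
```python
from h import *
st()
im,d=vision.grab_frame('side'); save(cv2.resize(im[325:465,305:465],(640,560),interpolation=cv2.INTER_CUBIC),'hook2.png')
```

```text
t 11.9 pos [ 0.4938 -0.3335  0.0675] yaw_y 7.4 tilt z [-0.01   0.015 -1.   ] w 0.0423 F [0.2 0.1 0.3] q6 0.73
```

View pics/hook2.png

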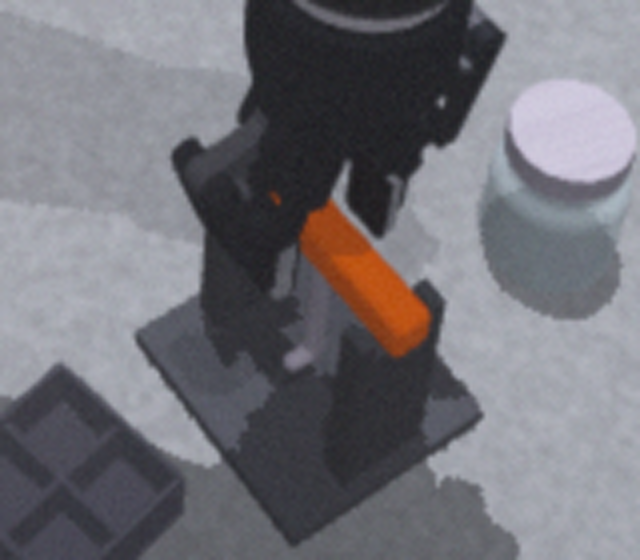

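Request:
{"method": "servo_tool", "body": {
  "moves": [
    {"delta_pos": [0.001, -0.001, 0], "twist": [-0.015, -0.01, 0]},
    {"delta_pos": [0.001, -0.001, 0], "twist": [-0.015, -0.01, 0]},
    {"delta_pos": [0.001, -0.001, 0], "twist": [-0.015, -0.01, 0]},
    {"delta_pos": [0.001, -0.001, 0], "twist": [-0.015, -0.01, 0]},
    {"delta_pos": [0.001, -0.001, 0], "twist": [-0.015, -0.01, 0]}
  ]
}}

```text
time: 12.37
tcp_pos: [0.4955, -0.3352, 0.0692]
tcp_rot: [0.66, 0.751, 0.0, 0.002]
contact_force: [-0.9, 0.6, 0.2]
width: 0.0426
```

Request:
{"method": "servo_tool", "body": {
  "moves": [
    {"delta_pos": [0, 0, 0], "twist": [0, 0, 0]},
    {"delta_pos": [0, 0, 0], "twist": [0, 0, 0]},
    {"delta_pos": [0, 0, 0], "twist": [0, 0, 0]},
    {"delta_pos": [0, 0, 0], "twist": [0, 0, 0]},
    {"delta_pos": [0, 0, 0], "twist": [0, 0, 0]}
  ],
  "claw": -1
}}

```text
time: 12.78
tcp_pos: [0.4957, -0.3354, 0.0696]
tcp_rot: [0.66, 0.751, 0.0, 0.002]
contact_force: [0.3, 0.3, 2.1]
width: 0.0167
```

Request:
{"method": "servo_tool", "body": {
  "moves": [
    {"delta_pos": [0, 0, 0.02], "twist": [0, 0, 0]},
    {"delta_pos": [0, 0, 0.04], "twist": [0, 0, 0]},
    {"delta_pos": [0, 0, 0.07], "twist": [0, 0, 0]},
    {"delta_pos": [0, 0, 0.1], "twist": [0, 0, 0]},
    {"delta_pos": [0, 0, 0.12], "twist": [0, 0, 0]}
  ]
}}

```text
time: 13.2
tcp_pos: [0.4961, -0.3357, 0.1919]
tcp_rot: [0.66, 0.751, 0.0, 0.003]
contact_force: [-0.0, 0.1, 0.3]
width: 0.0168
```

```bash
cat >> h.py <<'E'
def hookpts(c='side'):
    im,d=vision.grab_frame(c);P=cloud(c,d); o=robot.observe()['tcp_pos']
    hsv=cv2.cvtColor(im,cv2.COLOR_RGB2HSV);H,S=hsv[...,0],hsv[...,1]
    near=(np.linalg.norm(P[...,:2]-o[:2],axis=-1)<.07)
    b=P[near&(H>4)&(H<18)&(S>150)&(abs(P[...,2]-o[2]-.04)<.04)]
    print(c,'bar',b.mean(0).round(4),b.min(0).round(3),b.max(0).round(3),len(b))
    s=P[(np.linalg.norm(P[...,:2]-o[:2],axis=-1)<.03)&(P[...,2]<o[2]+.015)&(P[...,2]>o[2]-.06)&(S<90)]
    for z0 in np.arange(o[2]-.055,o[2]+.01,.01):
        k=s[(s[:,2]>=z0)&(s[:,2]<z0+.01)]
        if len(k): print(round(z0,3),len(k),np.median(k,0).round(4),k[:,0].min().round(3),k[:,0].max().round(3))
E
python3 - <<'E'
from h import *
st(); hookpts()
E
```

```text
t 13.2 pos [ 0.4961 -0.3357  0.1919] yaw_y 7.4 tilt z [ 0.005 -0.004 -1.   ] w 0.0168 F [-0.   0.1  0.3] q6 0.73
side bar [ 0.4971 -0.365   0.2347] [ 0.473 -0.391  0.219] [ 0.51 -0.29  0.27] 591
0.141 40 [ 0.4889 -0.3409  0.1498] 0.483 0.499
0.151 29 [ 0.4942 -0.3412  0.1556] 0.486 0.498
0.161 22 [ 0.4951 -0.3405  0.1662] 0.492 0.501
0.171 24 [ 0.4948 -0.3409  0.1765] 0.493 0.499
0.181 25 [ 0.4946 -0.3405  0.1864] 0.492 0.499
0.191 25 [ 0.4943 -0.3409  0.1957] 0.493 0.499
0.201 7 [ 0.4949 -0.3405  0.2033] 0.493 0.498
```

Request:
{"method": "servo_tool", "body": {
  "moves": [
    {"delta_pos": [0.01, 0.035, 0], "twist": [0, 0, 0]},
    {"delta_pos": [0.022, 0.07, 0], "twist": [0, 0, 0]},
    {"delta_pos": [0.033, 0.105, 0], "twist": [0, 0, 0]},
    {"delta_pos": [0.044, 0.14, 0], "twist": [0, 0, -0.035]},
    {"delta_pos": [0.055, 0.175, 0], "twist": [0, 0, -0.035]}
  ]
}}

```text
time: 13.67
tcp_pos: [0.5525, -0.1603, 0.1953]
tcp_rot: [0.674, 0.739, -0.0, 0.006]
contact_force: [0.6, -0.2, -0.7]
width: 0.0165
```

Request:
{"method": "servo_tool", "body": {
  "moves": [
    {"delta_pos": [0.011, 0.035, 0], "twist": [0, 0, 0]},
    {"delta_pos": [0.022, 0.07, 0], "twist": [0, 0, 0]},
    {"delta_pos": [0.033, 0.1, -0.02], "twist": [0, 0, 0]},
    {"delta_pos": [0.044, 0.13, -0.04], "twist": [0, 0, 0]},
    {"delta_pos": [0.044, 0.132, -0.052], "twist": [0, 0, 0]}
  ]
}}

```text
time: 14.08
tcp_pos: [0.5965, -0.0225, 0.1399]
tcp_rot: [0.671, 0.741, 0.0, 0.004]
contact_force: [-0.8, 0.2, -1.9]
width: 0.0164
```

Run:
```python
from h import *
st(); hookpts()
im,d=vision.grab_frame('side'); P=cloud('side',d)
hsv=cv2.cvtColor(im,cv2.COLOR_RGB2HSV);H,S,V=[hsv[...,i] for i in range(3)]
X,Y,Z=[P[...,i] for i in range(3)]
q=P[(H>15)&(H<32)&(S>150)&(X>.54)&(X<.64)&(abs(Y)<.1)&(Z>.05)&(Z<.09)]; print(cv2.minAreaRect((q[:,:2]*1000).astype(np.float32)))
save(cv2.resize(im[190:310,310:450],(700,600),interpolation=cv2.INTER_CUBIC),'ins.png')
```

```text
t 14.08 pos [ 0.5965 -0.0225  0.1399] yaw_y 5.6 tilt z [ 0.006 -0.004 -1.   ] w 0.0164 F [-0.8  0.2 -1.9] q6 1.32
side bar [ 0.5971 -0.0556  0.181 ] [ 0.589 -0.079  0.167] [0.609 0.024 0.187] 288
0.082 59 [ 0.6166 -0.0241  0.0887] 0.613 0.623
0.092 26 [ 0.5911 -0.0277  0.0979] 0.584 0.621
0.102 12 [ 0.5966 -0.0279  0.1064] 0.593 0.602
0.112 18 [ 0.596  -0.0279  0.1175] 0.593 0.6
0.122 15 [ 0.5964 -0.0276  0.1282] 0.593 0.6
0.132 14 [ 0.5959 -0.0275  0.138 ] 0.593 0.598
0.142 18 [ 0.5961 -0.0283  0.1474] 0.592 0.599
((590.88720703125, -32.042396545410156), (46.583309173583984, 64.19615936279297), 2.590071201324463)
```

View pics/ins.png

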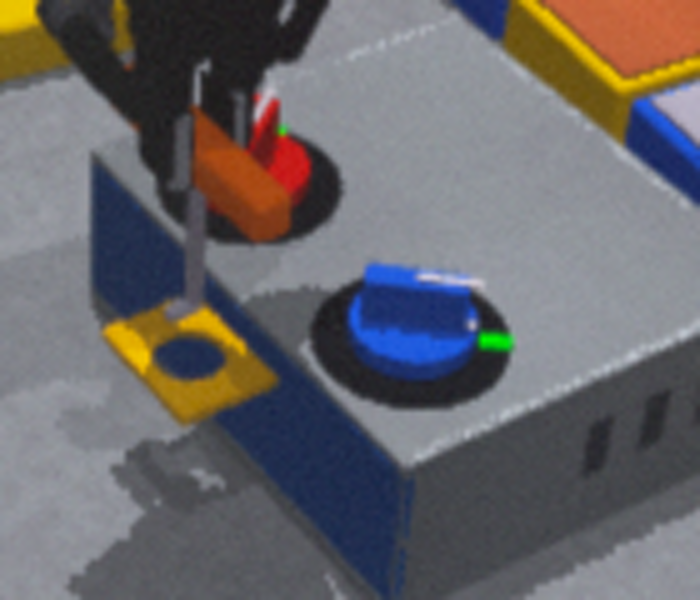

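Request:
{"method": "servo_tool", "body": {
  "moves": [
    {"delta_pos": [-0.001, -0.006, 0], "twist": [0, 0, 0]},
    {"delta_pos": [-0.001, -0.006, 0], "twist": [0, 0, 0]},
    {"delta_pos": [-0.001, -0.006, -0.005], "twist": [0, 0, 0]},
    {"delta_pos": [-0.001, -0.006, -0.01], "twist": [0, 0, 0]},
    {"delta_pos": [-0.001, -0.006, -0.015], "twist": [0, 0, 0]}
  ]
}}

```text
time: 14.6
tcp_pos: [0.5933, -0.0336, 0.1241]
tcp_rot: [0.673, 0.739, -0.002, 0.003]
contact_force: [0.0, 0.6, -1.6]
width: 0.0171
```

Request:
{"method": "servo_tool", "body": {
  "moves": [
    {"delta_pos": [0, 0, -0.007], "twist": [0, 0, 0]},
    {"delta_pos": [0, 0, -0.014], "twist": [0, 0, 0]},
    {"delta_pos": [0, 0, -0.021], "twist": [0, 0, 0]},
    {"delta_pos": [0, 0, -0.028], "twist": [0, 0, 0]},
    {"delta_pos": [0, 0, -0.034], "twist": [0, 0, 0]}
  ]
}}

```text
time: 15.02
tcp_pos: [0.5928, -0.0335, 0.0888]
tcp_rot: [0.673, 0.739, -0.002, 0.003]
contact_force: [0.3, 0.0, -1.3]
width: 0.0169
```

Run:
```python
from h import *
st()
im,d=vision.grab_frame('side')
save(cv2.resize(im[190:310,310:450],(560,480),interpolation=cv2.INTER_CUBIC),'ins2.png')
```

```text
t 15.02 pos [ 0.5928 -0.0335  0.0888] yaw_y 5.4 tilt z [ 0.001 -0.007 -1.   ] w 0.0169 F [ 0.3  0.  -1.3] q6 1.31
```

View pics/ins2.png

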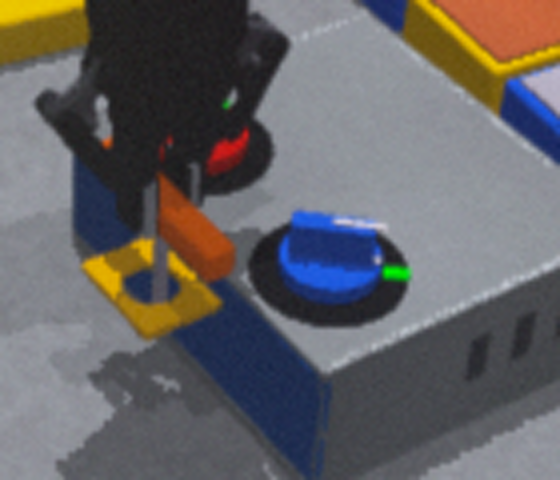

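Request:
{"method": "servo_tool", "body": {
  "moves": [
    {"delta_pos": [-0.015, 0.001, 0], "twist": [0, 0, 0]},
    {"delta_pos": [-0.03, -0.001, 0], "twist": [0, 0, 0]},
    {"delta_pos": [-0.05, -0.003, 0], "twist": [0, 0, 0]},
    {"delta_pos": [-0.07, -0.005, 0], "twist": [0, 0, 0]},
    {"delta_pos": [-0.09, -0.007, 0], "twist": [0, 0, 0]}
  ]
}}

```text
time: 15.48
tcp_pos: [0.5026, -0.0392, 0.0873]
tcp_rot: [0.673, 0.74, -0.001, 0.002]
contact_force: [2.8, 2.3, -1.1]
width: 0.0165
```

Request:
{"method": "servo_tool", "body": {
  "moves": [
    {"delta_pos": [-0.015, -0.001, 0], "twist": [0, 0, 0]},
    {"delta_pos": [-0.03, -0.003, 0], "twist": [0, 0, 0]},
    {"delta_pos": [-0.045, -0.004, 0], "twist": [0, 0, 0]},
    {"delta_pos": [-0.055, -0.005, 0], "twist": [0, 0, 0]},
    {"delta_pos": [-0.06, -0.006, 0], "twist": [0, 0, 0]}
  ]
}}

```text
time: 15.9
tcp_pos: [0.4424, -0.0446, 0.0876]
tcp_rot: [0.673, 0.74, -0.0, 0.002]
contact_force: [1.8, 3.0, -2.0]
width: 0.0167
```

```bash
cat >> h.py <<'E'
def tab(c='side',fr=None):
    im,d=fr or vision.grab_frame(c); P=cloud(c,d)
    hsv=cv2.cvtColor(im,cv2.COLOR_RGB2HSV);H,S,V=[hsv[...,i] for i in range(3)]
    X,Y,Z=[P[...,i] for i in range(3)]
    q=P[(H>15)&(H<32)&(S>150)&(X>.40)&(X<.64)&(abs(Y+.03)<.09)&(Z>.055)&(Z<.085)]
    print('tab',c,cv2.minAreaRect((q[:,:2]*1000).astype(np.float32)),len(q)); return im,P
E
python3 - <<'E'
from h import *
st(); tab()
E
```

```text
t 15.9 pos [ 0.4424 -0.0446  0.0876] yaw_y 5.4 tilt z [ 0.003 -0.003 -1.   ] w 0.0167 F [ 1.8  3.  -2. ] q6 1.23
tab side ((453.7754211425781, -43.85762023925781), (46.00845718383789, 63.97834777832031), 6.278753757476807) 282
```

Request:
{"method": "servo_tool", "body": {
  "moves": [
    {"delta_pos": [-0.004, 0, 0], "twist": [0, 0, 0]},
    {"delta_pos": [-0.008, -0.001, 0], "twist": [0, 0, 0]},
    {"delta_pos": [-0.011, -0.001, 0], "twist": [0, 0, 0]},
    {"delta_pos": [-0.011, -0.001, 0], "twist": [0, 0, 0]},
    {"delta_pos": [-0.011, -0.001, 0], "twist": [0, 0, 0]}
  ]
}}

```text
time: 16.37
tcp_pos: [0.4344, -0.0453, 0.0883]
tcp_rot: [0.673, 0.74, 0.003, 0.004]
contact_force: [8.0, 2.0, -4.0]
width: 0.0165
```

Run:
```python
from h import *
st(); tab()
```

```text
t 16.37 pos [ 0.4344 -0.0453  0.0883] yaw_y 5.5 tilt z [ 0.01  -0.002 -1.   ] w 0.0165 F [ 8.  2. -4.] q6 1.22
tab side ((446.8467712402344, -44.18230438232422), (45.75139617919922, 64.48246765136719), 4.904609680175781) 294
```

Request:
{"method": "servo_tool", "body": {
  "moves": [
    {"delta_pos": [0.006, 0.002, 0], "twist": [0, 0, 0]},
    {"delta_pos": [0.015, 0.004, 0], "twist": [0, 0, 0]},
    {"delta_pos": [0.015, 0.004, 0], "twist": [0, 0, 0]},
    {"delta_pos": [0.015, 0.004, 0.015], "twist": [0, 0, 0]},
    {"delta_pos": [0.015, 0.004, 0.03], "twist": [0, 0, 0]}
  ]
}}

```text
time: 16.83
tcp_pos: [0.4477, -0.0411, 0.1169]
tcp_rot: [0.672, 0.74, 0.001, 0.002]
contact_force: [-0.3, 0.8, -0.9]
width: 0.0167
```

Request:
{"method": "servo_tool", "body": {
  "moves": [
    {"delta_pos": [0, 0, 0.03], "twist": [0, 0, 0]},
    {"delta_pos": [0, 0, 0.06], "twist": [0, 0, 0]},
    {"delta_pos": [0.01, -0.035, 0.072], "twist": [0, 0, 0.01]},
    {"delta_pos": [0.02, -0.07, 0.072], "twist": [0, 0, 0.02]},
    {"delta_pos": [0.03, -0.1, 0.072], "twist": [0, 0, 0.033]}
  ]
}}

```text
time: 17.25
tcp_pos: [0.4786, -0.143, 0.1906]
tcp_rot: [0.66, 0.752, 0.0, 0.003]
contact_force: [0.8, 0.6, -1.8]
width: 0.0169
```

Run:
```python
from h import *
st(); tab()
```

```text
t 17.25 pos [ 0.4786 -0.143   0.1906] yaw_y 7.5 tilt z [ 0.006 -0.004 -1.   ] w 0.0169 F [ 0.8  0.6 -1.8] q6 1.02
tab side ((447.12091064453125, -42.75366973876953), (47.34375, 69.09476470947266), 6.036884307861328) 452
```

Request:
{"method": "servo_tool", "body": {
  "moves": [
    {"delta_pos": [0.004, -0.038, 0], "twist": [0, 0, 0]},
    {"delta_pos": [0.008, -0.077, 0], "twist": [0, 0, 0]},
    {"delta_pos": [0.012, -0.115, 0], "twist": [0, 0, 0]},
    {"delta_pos": [0.017, -0.154, 0], "twist": [0, 0, 0]},
    {"delta_pos": [0.017, -0.192, 0], "twist": [0, 0, 0]}
  ]
}}

```text
time: 17.72
tcp_pos: [0.4967, -0.3422, 0.1878]
tcp_rot: [0.661, 0.75, -0.002, 0.004]
contact_force: [0.8, 0.3, -0.8]
width: 0.017
```

Request:
{"method": "servo_tool", "body": {
  "moves": [
    {"delta_pos": [0, 0, 0], "twist": [0, 0, 0]},
    {"delta_pos": [0, 0, 0], "twist": [0, 0, 0]},
    {"delta_pos": [0, 0, 0], "twist": [0, 0, 0]},
    {"delta_pos": [0, 0, 0], "twist": [0, 0, 0]},
    {"delta_pos": [0, 0, 0], "twist": [0, 0, 0]}
  ]
}}

```text
time: 18.13
tcp_pos: [0.4969, -0.3407, 0.1881]
tcp_rot: [0.66, 0.751, -0.002, 0.004]
contact_force: [-0.3, -0.4, -1.4]
width: 0.0167
```

Request:
{"method": "servo_tool", "body": {
  "moves": [
    {"delta_pos": [-0.001, 0.005, 0], "twist": [0, 0, 0]},
    {"delta_pos": [-0.001, 0.005, -0.02], "twist": [0, 0, 0]},
    {"delta_pos": [-0.001, 0.005, -0.04], "twist": [0, 0, 0]},
    {"delta_pos": [-0.001, 0.005, -0.06], "twist": [0, 0, 0]},
    {"delta_pos": [-0.001, 0.005, -0.07], "twist": [0, 0, 0]}
  ]
}}

```text
time: 18.55
tcp_pos: [0.4949, -0.3333, 0.1158]
tcp_rot: [0.66, 0.751, -0.002, 0.002]
contact_force: [-0.5, 0.3, -1.9]
width: 0.0165
```

Run:
```python
from h import *
st()
```

```text
t 18.55 pos [ 0.4949 -0.3333  0.1158] yaw_y 7.4 tilt z [ 0.001 -0.005 -1.   ] w 0.0165 F [-0.5  0.3 -1.9] q6 0.74
```

Request:
{"method": "servo_tool", "body": {
  "moves": [
    {"delta_pos": [0.001, -0.002, -0.01], "twist": [0, 0, 0]},
    {"delta_pos": [0.001, -0.002, -0.02], "twist": [0, 0, 0]},
    {"delta_pos": [0.001, -0.002, -0.03], "twist": [0, 0, 0]},
    {"delta_pos": [0.001, -0.002, -0.04], "twist": [0, 0, 0]},
    {"delta_pos": [0.001, -0.002, -0.045], "twist": [0, 0, 0]}
  ]
}}

```text
time: 18.97
tcp_pos: [0.4956, -0.335, 0.0695]
tcp_rot: [0.66, 0.751, -0.002, 0.001]
contact_force: [-0.8, 0.8, 40.4]
width: 0.0168
```

Run:
```python
from h import *
st()
```

```text
t 18.97 pos [ 0.4956 -0.335   0.0695] yaw_y 7.4 tilt z [-0.    -0.004 -1.   ] w 0.0168 F [-0.8  0.8 40.4] q6 0.74
```

Request:
{"method": "servo_tool", "body": {
  "moves": [
    {"delta_pos": [0, 0, 0], "twist": [0, 0, 0]},
    {"delta_pos": [0, 0, 0], "twist": [0, 0, 0]},
    {"delta_pos": [0, 0, 0], "twist": [0, 0, 0]},
    {"delta_pos": [0, 0, 0.03], "twist": [0, 0, 0]},
    {"delta_pos": [0, 0, 0.06], "twist": [0, 0, 0]}
  ],
  "claw": 0
}}

```text
time: 19.38
tcp_pos: [0.4939, -0.3337, 0.1276]
tcp_rot: [0.66, 0.751, -0.002, -0.002]
contact_force: [0.9, -1.4, 1.0]
width: 0.0427
```

Request:
{"method": "servo_tool", "body": {
  "moves": [
    {"delta_pos": [0, 0, 0.04], "twist": [0, 0, 0]},
    {"delta_pos": [0.004, 0.035, 0.07], "twist": [0, 0, 0.12]},
    {"delta_pos": [0.008, 0.07, 0.07], "twist": [0, 0, 0.24]},
    {"delta_pos": [0.012, 0.105, 0.07], "twist": [0, 0, 0.36]},
    {"delta_pos": [0.016, 0.14, 0.07], "twist": [0, 0, 0.48]}
  ]
}}

```text
time: 19.8
tcp_pos: [0.511, -0.1931, 0.2]
tcp_rot: [0.46, 0.888, -0.002, 0.001]
contact_force: [0.1, 0.4, -0.1]
width: 0.043
```

Request:
{"method": "servo_tool", "body": {
  "moves": [
    {"delta_pos": [0.004, 0.035, 0], "twist": [0, 0, 0.12]},
    {"delta_pos": [0.008, 0.07, 0], "twist": [0, 0, 0.24]},
    {"delta_pos": [0.012, 0.105, 0], "twist": [0, 0, 0.36]},
    {"delta_pos": [0.016, 0.14, 0], "twist": [0, 0, 0.48]},
    {"delta_pos": [0.02, 0.175, 0], "twist": [0, 0, 0.6]}
  ]
}}

```text
time: 20.22
tcp_pos: [0.5315, -0.0166, 0.2011]
tcp_rot: [0.174, 0.985, -0.001, 0.003]
contact_force: [1.0, -0.3, 0.8]
width: 0.0426
```

Request:
{"method": "servo_tool", "body": {
  "moves": [
    {"delta_pos": [0.004, 0.035, 0], "twist": [0, 0, 0.12]},
    {"delta_pos": [0.008, 0.07, 0], "twist": [0, 0, 0.24]},
    {"delta_pos": [0.012, 0.105, 0], "twist": [0, 0, 0.36]},
    {"delta_pos": [0.016, 0.14, 0], "twist": [0, 0, 0.48]},
    {"delta_pos": [0.02, 0.175, 0], "twist": [0, 0, 0.6]}
  ]
}}

```text
time: 20.63
tcp_pos: [0.5519, 0.1603, 0.2021]
tcp_rot: [-0.127, 0.992, -0.001, 0.004]
contact_force: [1.2, 0.7, 0.5]
width: 0.0426
```

Request:
{"method": "servo_tool", "body": {
  "moves": [
    {"delta_pos": [0.0, 0.0, 0], "twist": [0, 0, 0.12]},
    {"delta_pos": [0.0, 0.0, 0], "twist": [0, 0, 0.24]},
    {"delta_pos": [0, 0, 0], "twist": [0, 0, 0.36]},
    {"delta_pos": [0, 0, 0], "twist": [0, 0, 0.48]},
    {"delta_pos": [0, 0, 0], "twist": [0, 0, 0.6]}
  ]
}}

```text
time: 21.05
tcp_pos: [0.5523, 0.1606, 0.2029]
tcp_rot: [-0.418, 0.909, 0.0, 0.005]
contact_force: [-0.2, -0.8, -1.3]
width: 0.043
```

```bash
cat >> h.py <<'E'
def drives(cams=('top','side'),fr=None):
    for c in cams:
        im,d=vision.grab_frame(c);P=cloud(c,d)
        out=[]
        for k in vision.masks_of('drive0',c):
            if k['p']<.3: continue
            q=P[k['region']]; q=q[~np.isnan(q[:,0])]
            g=im[k['region']][~np.isnan(P[k['region']][:,0])].max(1)
            z0=np.median(q[:,2]); b=q[(g<75)&(q[:,2]>z0+.008)&(q[:,2]<z0+.035)]; t=q[abs(q[:,2]-z0)<.006]
            f=lambda x: tuple(np.round(np.r_[(r:=cv2.minAreaRect((x[:,:2]*1000).astype(np.float32)))[0],r[1],r[2]],1).tolist()) if len(x)>8 else None
            print(c,round(k['p'],2),'z',round(z0,3),'bar',f(b),len(b),'top',f(t))
E
python3 - <<'E'
from h import *
st(); drives(); tab('side'); 
im,P=tab('top')
H=cv2.cvtColor(im,cv2.COLOR_RGB2HSV)
q=P[(H[...,0]>5)&(H[...,0]<18)&(H[...,1]>150)&(P[...,0]>.4)&(P[...,0]<.56)&(P[...,1]<-.25)&(P[...,2]>.05)]
print('hook',cv2.minAreaRect((q[:,:2]*1000).astype(np.float32)),np.median(q[:,2]))
E
```

```text
t 21.05 pos [0.5523 0.1606 0.2029] yaw_y 139.4 tilt z [ 0.009  0.005 -1.   ] w 0.043 F [-0.2 -0.8 -1.3] q6 -0.7
top 0.81 z 0.025 bar (511.8, 342.6, 36.0, 8.6, 76.2) 47 top (514.6, 359.1, 68.9, 31.6, 76.9)
top 0.75 z 0.025 bar (578.4, 340.6, 29.3, 9.5, 79.2) 38 top (581.3, 357.8, 52.5, 31.7, 80.2)
top 0.71 z 0.006 bar (361.7, -343.6, 94.4, 70.6, 18.2) 147 top (362.1, -348.0, 103.5, 78.5, 18.8)
top 0.65 z 0.025 bar (448.1, 332.3, 19.4, 8.4, 87.9) 25 top (449.5, 346.4, 49.3, 30.7, 80.2)
top 0.61 z 0.025 bar (391.6, 351.3, 49.9, 8.7, 89.8) 67 top (391.9, 360.7, 89.2, 31.4, 89.5)
side 0.94 z 0.022 bar (393.3, 346.0, 53.8, 9.4, 86.2) 65 top (393.8, 348.3, 108.8, 32.1, 87.8)
side 0.83 z 0.022 bar (577.6, 325.3, 50.8, 9.5, 76.0) 58 top (578.1, 326.6, 112.6, 32.2, 78.0)
side 0.81 z 0.022 bar (512.6, 335.6, 52.2, 8.7, 75.4) 51 top (512.6, 334.6, 110.1, 31.9, 77.7)
side 0.74 z 0.023 bar (446.9, 310.9, 53.0, 9.0, 78.8) 59 top (447.2, 310.7, 109.1, 31.9, 80.7)
tab side ((446.81561279296875, -37.3897819519043), (47.505489349365234, 76.85891723632812), 4.968904495239258) 461
tab top ((446.1451721191406, -40.299015045166016), (45.45127487182617, 61.14724349975586), 5.837765216827393) 312
hook ((498.9381408691406, -333.79974365234375), (25.432710647583008, 103.82420349121094), 7.819595813751221) 0.11577175124534422
```

Request:
{"method": "servo_tool", "body": {
  "moves": [
    {"delta_pos": [0.005, 0.033, 0], "twist": [0, 0, 0.12]},
    {"delta_pos": [0.01, 0.067, 0], "twist": [-0.005, 0.009, 0.24]},
    {"delta_pos": [0.015, 0.1, 0], "twist": [-0.005, 0.009, 0.36]},
    {"delta_pos": [0.02, 0.134, -0.02], "twist": [-0.005, 0.009, 0.45]},
    {"delta_pos": [0.025, 0.167, -0.04], "twist": [-0.005, 0.009, 0.5]}
  ],
  "claw": -0.3
}}

```text
time: 21.77
tcp_pos: [0.5786, 0.3294, 0.1642]
tcp_rot: [-0.627, 0.779, 0.001, 0.002]
contact_force: [0.8, -0.8, 0.1]
width: 0.0295
```

Request:
{"method": "servo_tool", "body": {
  "moves": [
    {"delta_pos": [0, 0, -0.03], "twist": [0, 0, 0]},
    {"delta_pos": [0, 0, -0.06], "twist": [0, 0, 0]},
    {"delta_pos": [0, 0, -0.08], "twist": [0, 0, 0]},
    {"delta_pos": [0, 0, -0.09], "twist": [0, 0, 0]},
    {"delta_pos": [0, 0, -0.09], "twist": [0, 0, 0]}
  ]
}}

```text
time: 22.18
tcp_pos: [0.5763, 0.3283, 0.0703]
tcp_rot: [-0.626, 0.779, 0.002, -0.002]
contact_force: [-0.8, -0.8, -0.6]
width: 0.0297
```

Run:
```python
from h import *
st()
im,d=vision.grab_frame('side'); save(cv2.resize(im[140:240,190:330],(560,400),interpolation=cv2.INTER_CUBIC),'d1.png')
```

```text
t 22.18 pos [0.5763 0.3283 0.0703] yaw_y 167.6 tilt z [-0.005  0.    -1.   ] w 0.0297 F [-0.8 -0.8 -0.6] q6 -0.94
```

View pics/d1.png

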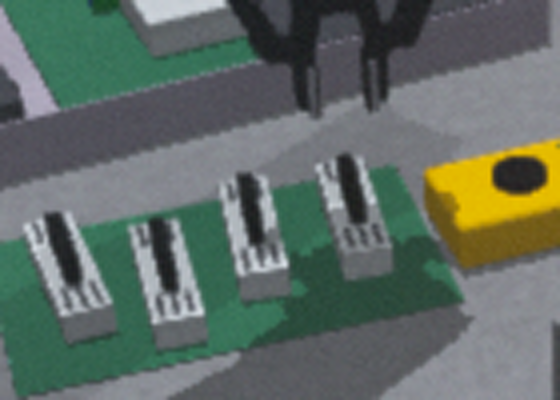

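Request:
{"method": "servo_tool", "body": {
  "moves": [
    {"delta_pos": [0, 0, -0.02], "twist": [0, 0, 0]},
    {"delta_pos": [0, 0, -0.04], "twist": [0, 0, 0]},
    {"delta_pos": [0, 0, -0.055], "twist": [0, 0, 0]},
    {"delta_pos": [0, 0, -0.064], "twist": [0, 0, 0]},
    {"delta_pos": [0, 0, -0.064], "twist": [0, 0, 0]}
  ]
}}

```text
time: 22.65
tcp_pos: [0.5774, 0.3284, 0.0084]
tcp_rot: [-0.626, 0.78, 0.001, -0.0]
contact_force: [-0.0, 0.4, -0.2]
width: 0.0299
```

Request:
{"method": "servo_tool", "body": {
  "moves": [
    {"delta_pos": [0, 0, 0], "twist": [0, 0, 0]},
    {"delta_pos": [0, 0, 0], "twist": [0, 0, 0]},
    {"delta_pos": [0, 0, 0], "twist": [0, 0, 0]},
    {"delta_pos": [0, 0, 0], "twist": [0, 0, 0]},
    {"delta_pos": [0, 0, 0], "twist": [0, 0, 0]}
  ],
  "claw": -1
}}

```text
time: 23.07
tcp_pos: [0.5787, 0.3289, 0.0106]
tcp_rot: [-0.626, 0.78, 0.001, 0.001]
contact_force: [-0.1, -0.1, 4.6]
width: 0.0081
```

Run:
```python
from h import *
st()
```

```text
t 23.07 pos [0.5787 0.3289 0.0106] yaw_y 167.5 tilt z [ 0.001  0.003 -1.   ] w 0.0081 F [-0.1 -0.1  4.6] q6 -0.94
```

Request:
{"method": "servo_tool", "body": {
  "moves": [
    {"delta_pos": [0, 0, 0.02], "twist": [0, 0, 0]},
    {"delta_pos": [0, 0, 0.05], "twist": [0, 0, 0]},
    {"delta_pos": [0, 0, 0.08], "twist": [0, 0, 0]},
    {"delta_pos": [0, 0, 0.11], "twist": [0, 0, 0]},
    {"delta_pos": [0, 0, 0.14], "twist": [0, 0, 0]}
  ]
}}

```text
time: 23.48
tcp_pos: [0.5783, 0.3288, 0.1515]
tcp_rot: [-0.626, 0.78, 0.001, 0.001]
contact_force: [0.6, -0.1, -0.5]
width: 0.0077
```

Request:
{"method": "servo_tool", "body": {
  "moves": [
    {"delta_pos": [-0.003, -0.03, 0.01], "twist": [0, 0, -0.09]},
    {"delta_pos": [-0.006, -0.065, 0.01], "twist": [0, 0, -0.19]},
    {"delta_pos": [-0.009, -0.1, 0.01], "twist": [0, 0, -0.29]},
    {"delta_pos": [-0.012, -0.135, 0.01], "twist": [0, 0, -0.39]},
    {"delta_pos": [-0.015, -0.17, 0.01], "twist": [0, 0, -0.49]}
  ]
}}

```text
time: 23.9
tcp_pos: [0.5628, 0.1575, 0.1615]
tcp_rot: [-0.416, 0.909, 0.001, 0.001]
contact_force: [0.8, -0.6, -1.3]
width: 0.008
```

Request:
{"method": "servo_tool", "body": {
  "moves": [
    {"delta_pos": [-0.003, -0.035, 0], "twist": [0, 0, -0.1]},
    {"delta_pos": [-0.006, -0.07, 0], "twist": [0, 0, -0.2]},
    {"delta_pos": [-0.009, -0.105, 0], "twist": [0, 0, -0.3]},
    {"delta_pos": [-0.012, -0.14, 0], "twist": [0, 0, -0.4]},
    {"delta_pos": [-0.015, -0.17, 0], "twist": [0, 0, -0.5]}
  ]
}}

```text
time: 24.32
tcp_pos: [0.5472, -0.0147, 0.1614]
tcp_rot: [-0.176, 0.984, 0.0, 0.001]
contact_force: [0.6, -0.1, -1.2]
width: 0.0081
```

Request:
{"method": "servo_tool", "body": {
  "moves": [
    {"delta_pos": [-0.002, -0.03, 0], "twist": [0, 0, -0.1]},
    {"delta_pos": [-0.003, -0.06, 0], "twist": [0, 0, -0.2]},
    {"delta_pos": [-0.005, -0.085, 0], "twist": [0, 0, -0.26]},
    {"delta_pos": [-0.005, -0.09, 0], "twist": [0, 0, -0.26]},
    {"delta_pos": [-0.005, -0.09, 0], "twist": [0, 0, -0.26]}
  ]
}}

```text
time: 24.73
tcp_pos: [0.5419, -0.1064, 0.1611]
tcp_rot: [-0.045, 0.999, 0.0, 0.001]
contact_force: [-0.1, -0.1, -1.9]
width: 0.0076
```

Run:
```python
from h import *
st(); drives(('side',))
```

```text
t 24.73 pos [ 0.5419 -0.1064  0.1611] yaw_y 95.2 tilt z [ 0.002  0.    -1.   ] w 0.0076 F [-0.1 -0.1 -1.9] q6 -0.41
side 0.96 z 0.023 bar (511.8, 333.4, 51.3, 8.3, 75.1) 51 top (512.1, 334.4, 106.5, 30.9, 78.0)
side 0.79 z 0.023 bar (446.7, 310.3, 45.1, 9.1, 78.5) 51 top (447.0, 310.5, 105.2, 31.7, 81.4)
side 0.76 z 0.022 bar (393.4, 347.7, 52.6, 8.8, 86.6) 64 top (393.6, 345.0, 107.3, 32.3, 87.6)
side 0.59 z 0.173 bar (541.8, -113.2, 16.7, 49.9, 86.2) 123 top (541.8, -108.0, 104.7, 34.4, 4.8)
```

Request:
{"method": "servo_tool", "body": {
  "moves": [
    {"delta_pos": [0.002, 0.002, -0.02], "twist": [0, 0, 0]},
    {"delta_pos": [0.002, 0.002, -0.045], "twist": [0, 0, 0]},
    {"delta_pos": [0.002, 0.002, -0.065], "twist": [0, 0, 0]},
    {"delta_pos": [0.002, 0.002, -0.08], "twist": [0, 0, 0]},
    {"delta_pos": [0.002, 0.002, -0.09], "twist": [0, 0, 0]}
  ]
}}

```text
time: 25.25
tcp_pos: [0.5428, -0.0998, 0.0688]
tcp_rot: [-0.048, 0.999, 0.001, -0.001]
contact_force: [-0.2, 0.4, -0.9]
width: 0.0078
```

Request:
{"method": "servo_tool", "body": {
  "moves": [
    {"delta_pos": [0, 0, -0.01], "twist": [0, 0, 0]},
    {"delta_pos": [0, 0, -0.02], "twist": [0, 0, 0]},
    {"delta_pos": [0, 0, -0.03], "twist": [0, 0, 0]},
    {"delta_pos": [0, 0, -0.037], "twist": [0, 0, 0]},
    {"delta_pos": [0, 0, -0.037], "twist": [0, 0, 0]}
  ]
}}

```text
time: 25.67
tcp_pos: [0.5417, -0.0993, 0.03]
tcp_rot: [-0.048, 0.999, 0.002, -0.002]
contact_force: [0.3, 1.0, -1.8]
width: 0.0084
```

Run:
```python
from h import *
st()
```

```text
t 25.67 pos [ 0.5417 -0.0993  0.03  ] yaw_y 95.6 tilt z [-0.004  0.004 -1.   ] w 0.0084 F [ 0.3  1.  -1.8] q6 -0.4
```

Request:
{"method": "servo_tool", "body": {
  "moves": [
    {"delta_pos": [0.001, -0.003, -0.002], "twist": [0, 0, 0]},
    {"delta_pos": [0.001, -0.003, -0.004], "twist": [0, 0, 0]},
    {"delta_pos": [0.001, -0.003, -0.005], "twist": [0, 0, 0]},
    {"delta_pos": [0.001, -0.003, -0.005], "twist": [0, 0, 0]},
    {"delta_pos": [0.001, -0.003, -0.005], "twist": [0, 0, 0]}
  ]
}}

```text
time: 26.08
tcp_pos: [0.543, -0.1025, 0.0254]
tcp_rot: [-0.048, 0.999, 0.002, -0.002]
contact_force: [0.8, 0.2, -1.4]
width: 0.0081
```

Run:
```python
from h import *
st()
```

```text
t 26.08 pos [ 0.543  -0.1025  0.0254] yaw_y 95.5 tilt z [-0.004  0.003 -1.   ] w 0.0081 F [ 0.8  0.2 -1.4] q6 -0.41
```

Request:
{"method": "servo_tool", "body": {
  "moves": [
    {"delta_pos": [0, 0, -0.001], "twist": [0, 0, 0]},
    {"delta_pos": [0, 0, -0.001], "twist": [0, 0, 0]},
    {"delta_pos": [0, 0, 0], "twist": [0, 0, 0]},
    {"delta_pos": [0, 0, 0.02], "twist": [0, 0, 0]},
    {"delta_pos": [0, 0, 0.05], "twist": [0, 0, 0]}
  ],
  "claw": -0.4
}}

```text
time: 26.5
tcp_pos: [0.5399, -0.1015, 0.0723]
tcp_rot: [-0.048, 0.999, 0.003, -0.005]
contact_force: [-0.6, -0.9, -0.4]
width: 0.0257
```

Request:
{"method": "servo_tool", "body": {
  "moves": [
    {"delta_pos": [0, 0, 0.03], "twist": [0, 0, 0]},
    {"delta_pos": [-0.002, 0.03, 0.06], "twist": [0, 0, 0.1]},
    {"delta_pos": [-0.004, 0.06, 0.07], "twist": [0, 0, 0.2]},
    {"delta_pos": [-0.007, 0.095, 0.08], "twist": [0, 0, 0.3]},
    {"delta_pos": [-0.009, 0.13, 0.08], "twist": [0, 0, 0.4]}
  ]
}}

```text
time: 26.92
tcp_pos: [0.5327, 0.0293, 0.1563]
tcp_rot: [-0.248, 0.969, 0.001, -0.003]
contact_force: [0.6, 0.2, 0.0]
width: 0.0259
```

Request:
{"method": "servo_tool", "body": {
  "moves": [
    {"delta_pos": [-0.002, 0.035, 0], "twist": [0, 0, 0.1]},
    {"delta_pos": [-0.005, 0.07, 0], "twist": [0, 0, 0.2]},
    {"delta_pos": [-0.007, 0.105, 0], "twist": [0, 0, 0.3]},
    {"delta_pos": [-0.01, 0.14, 0], "twist": [0, 0, 0.4]},
    {"delta_pos": [-0.012, 0.17, 0], "twist": [0, 0, 0.5]}
  ]
}}

```text
time: 27.33
tcp_pos: [0.5204, 0.2017, 0.157]
tcp_rot: [-0.482, 0.876, 0.0, -0.002]
contact_force: [0.4, -0.2, 0.0]
width: 0.026
```

Request:
{"method": "servo_tool", "body": {
  "moves": [
    {"delta_pos": [-0.002, 0.035, 0], "twist": [0, 0, 0.1]},
    {"delta_pos": [-0.005, 0.07, 0], "twist": [0, 0, 0.2]},
    {"delta_pos": [-0.007, 0.105, 0], "twist": [0, 0, 0.3]},
    {"delta_pos": [-0.009, 0.125, 0], "twist": [0, 0, 0.35]},
    {"delta_pos": [-0.009, 0.125, 0], "twist": [0, 0, 0.35]}
  ]
}}

```text
time: 27.75
tcp_pos: [0.5104, 0.3311, 0.1569]
tcp_rot: [-0.63, 0.777, 0.001, -0.001]
contact_force: [-0.5, 0.2, 0.5]
width: 0.0257
```

Run:
```python
from h import *
st(); drives(('side',))
```

```text
t 27.75 pos [0.5104 0.3311 0.1569] yaw_y 168.1 tilt z [-0.003 -0.001 -1.   ] w 0.0257 F [-0.5  0.2  0.5] q6 -0.9
side 0.84 z 0.037 bar (543.2, -105.7, 49.8, 12.0, 5.2) 181 top (550.5, -110.2, 96.9, 47.3, 4.9)
side 0.83 z 0.022 bar (447.3, 312.8, 53.7, 9.7, 80.8) 69 top (447.6, 313.5, 109.9, 32.2, 80.8)
side 0.74 z 0.022 bar (393.4, 346.9, 52.7, 9.2, 87.6) 68 top (393.9, 347.8, 108.8, 32.4, 87.9)
side 0.58 z 0.023 bar (512.0, 333.6, 53.5, 9.1, 75.9) 54 top (512.4, 334.2, 106.3, 31.3, 77.6)
side 0.45 z 0.103 bar None 0 top (659.9, -88.8, 38.1, 50.3, 51.8)
```

Request:
{"method": "servo_tool", "body": {
  "moves": [
    {"delta_pos": [0.001, 0.005, -0.02], "twist": [0, 0, -0.01]},
    {"delta_pos": [0.001, 0.005, -0.045], "twist": [0, 0, -0.01]},
    {"delta_pos": [0.001, 0.005, -0.065], "twist": [0, 0, -0.01]},
    {"delta_pos": [0.001, 0.005, -0.08], "twist": [0, 0, -0.01]},
    {"delta_pos": [0.001, 0.005, -0.085], "twist": [0, 0, -0.01]}
  ],
  "claw": -0.3
}}

```text
time: 28.27
tcp_pos: [0.5106, 0.3296, 0.0688]
tcp_rot: [-0.623, 0.782, -0.0, -0.005]
contact_force: [-0.3, 0.2, 0.2]
width: 0.0302
```

Run:
```python
from h import *
st()
```

```text
t 28.27 pos [0.5106 0.3296 0.0688] yaw_y 167.0 tilt z [-0.008 -0.006 -1.   ] w 0.0302 F [-0.3  0.2  0.2] q6 -0.88
```

Request:
{"method": "servo_tool", "body": {
  "moves": [
    {"delta_pos": [0.001, 0.005, -0.015], "twist": [0.006, -0.008, 0.01]},
    {"delta_pos": [0.001, 0.005, -0.03], "twist": [0.006, -0.008, 0.01]},
    {"delta_pos": [0.001, 0.005, -0.045], "twist": [0.006, -0.008, 0.01]},
    {"delta_pos": [0.001, 0.005, -0.057], "twist": [0.006, -0.008, 0.01]},
    {"delta_pos": [0.001, 0.005, -0.057], "twist": [0.006, -0.008, 0.01]}
  ]
}}

```text
time: 28.68
tcp_pos: [0.5101, 0.3326, 0.0093]
tcp_rot: [-0.626, 0.78, 0.0, -0.002]
contact_force: [-0.2, 0.3, -1.1]
width: 0.0299
```

Request:
{"method": "servo_tool", "body": {
  "moves": [
    {"delta_pos": [0, 0, 0], "twist": [0, 0, 0]},
    {"delta_pos": [0, 0, 0], "twist": [0, 0, 0]},
    {"delta_pos": [0, 0, 0], "twist": [0, 0, 0]},
    {"delta_pos": [0, 0, 0], "twist": [0, 0, 0]},
    {"delta_pos": [0, 0, 0], "twist": [0, 0, 0]}
  ],
  "claw": -1
}}

```text
time: 29.1
tcp_pos: [0.5106, 0.3329, 0.01]
tcp_rot: [-0.626, 0.78, 0.0, -0.002]
contact_force: [0.1, 0.2, -1.0]
width: 0.0083
```

Run:
```python
from h import *
st()
```

```text
t 29.1 pos [0.5106 0.3329 0.01  ] yaw_y 167.5 tilt z [-0.003 -0.002 -1.   ] w 0.0083 F [ 0.1  0.2 -1. ] q6 -0.88
```

Request:
{"method": "servo_tool", "body": {
  "moves": [
    {"delta_pos": [0, 0, 0.02], "twist": [0, 0, 0]},
    {"delta_pos": [0, 0, 0.05], "twist": [0, 0, 0]},
    {"delta_pos": [0, 0, 0.08], "twist": [0, 0, 0]},
    {"delta_pos": [0, 0, 0.11], "twist": [0, 0, 0]},
    {"delta_pos": [0, 0, 0.145], "twist": [0, 0, 0]}
  ]
}}

```text
time: 29.52
tcp_pos: [0.5097, 0.3326, 0.1554]
tcp_rot: [-0.626, 0.78, 0.0, -0.003]
contact_force: [0.6, 0.3, -1.3]
width: 0.0083
```

Request:
{"method": "servo_tool", "body": {
  "moves": [
    {"delta_pos": [0.002, -0.03, 0], "twist": [0, 0, -0.09]},
    {"delta_pos": [0.004, -0.065, 0], "twist": [0, 0, -0.19]},
    {"delta_pos": [0.007, -0.1, 0], "twist": [0, 0, -0.29]},
    {"delta_pos": [0.009, -0.135, 0], "twist": [0, 0, -0.39]},
    {"delta_pos": [0.011, -0.17, 0], "twist": [0, 0, -0.49]}
  ]
}}

```text
time: 29.93
tcp_pos: [0.5208, 0.1613, 0.156]
tcp_rot: [-0.416, 0.909, 0.001, -0.002]
contact_force: [0.3, -0.7, -1.4]
width: 0.0081
```

Request:
{"method": "servo_tool", "body": {
  "moves": [
    {"delta_pos": [0.002, -0.035, 0], "twist": [0, 0, -0.1]},
    {"delta_pos": [0.005, -0.07, 0], "twist": [0, 0, -0.2]},
    {"delta_pos": [0.007, -0.105, 0], "twist": [0, 0, -0.3]},
    {"delta_pos": [0.009, -0.14, 0], "twist": [0, 0, -0.4]},
    {"delta_pos": [0.011, -0.17, 0], "twist": [0, 0, -0.5]}
  ]
}}

```text
time: 30.35
tcp_pos: [0.5318, -0.0109, 0.1565]
tcp_rot: [-0.176, 0.984, 0.001, -0.001]
contact_force: [1.4, 0.0, -2.1]
width: 0.0083
```

Request:
{"method": "servo_tool", "body": {
  "moves": [
    {"delta_pos": [0.003, -0.03, 0], "twist": [0, 0, -0.1]},
    {"delta_pos": [0.004, -0.047, 0], "twist": [0, 0, -0.2]},
    {"delta_pos": [0.004, -0.047, -0.02], "twist": [0, 0, -0.26]},
    {"delta_pos": [0.004, -0.047, -0.04], "twist": [0, 0, -0.26]},
    {"delta_pos": [0.004, -0.047, -0.055], "twist": [0, 0, -0.26]}
  ]
}}

```text
time: 30.77
tcp_pos: [0.5356, -0.0585, 0.1007]
tcp_rot: [-0.046, 0.999, 0.001, -0.001]
contact_force: [-0.8, 0.0, -1.8]
width: 0.008
```

Run:
```python
from h import *
st(); drives(('side',))
```

```text
t 30.77 pos [ 0.5356 -0.0585  0.1007] yaw_y 95.3 tilt z [-0.003  0.002 -1.   ] w 0.008 F [-0.8  0.  -1.8] q6 -0.33
side 0.92 z 0.022 bar (446.6, 310.9, 45.2, 8.9, 79.4) 52 top (447.2, 311.5, 106.9, 31.8, 80.8)
side 0.74 z 0.037 bar (543.4, -103.8, 49.3, 12.7, 6.7) 198 top (549.3, -103.6, 96.0, 34.8, 6.4)
side 0.63 z 0.113 bar (541.8, -66.4, 50.1, 18.9, 1.4) 106 top (542.2, -61.1, 107.4, 34.4, 4.5)
```

Request:
{"method": "servo_tool", "body": {
  "moves": [
    {"delta_pos": [-0.001, 0.001, -0.02], "twist": [0, 0, 0]},
    {"delta_pos": [-0.001, 0.001, -0.035], "twist": [0, 0, 0]},
    {"delta_pos": [-0.001, 0.001, -0.05], "twist": [0, 0, 0]},
    {"delta_pos": [-0.001, 0.001, -0.06], "twist": [0, 0, 0]},
    {"delta_pos": [-0.001, 0.001, -0.062], "twist": [0, 0, 0]}
  ]
}}

```text
time: 31.28
tcp_pos: [0.5312, -0.056, 0.0352]
tcp_rot: [-0.047, 0.999, 0.002, -0.006]
contact_force: [-0.3, -0.5, -1.1]
width: 0.0079
```

Run:
```python
from h import *
st(); drives(('side',))
```

```text
t 31.28 pos [ 0.5312 -0.056   0.0352] yaw_y 95.4 tilt z [-0.011  0.004 -1.   ] w 0.0079 F [-0.3 -0.5 -1.1] q6 -0.32
side 0.86 z 0.022 bar (393.1, 346.5, 51.0, 8.7, 88.0) 63 top (394.0, 345.7, 106.4, 32.3, 87.7)
side 0.7 z 0.012 bar None 0 top (378.8, -126.7, 163.7, 64.2, 86.3)
side 0.68 z 0.037 bar (543.4, -104.8, 49.4, 11.8, 8.5) 195 top (550.3, -103.9, 97.5, 34.9, 5.9)
side 0.58 z 0.023 bar (446.6, 310.4, 46.1, 8.6, 79.5) 52 top (447.4, 313.1, 106.8, 31.9, 80.9)
side 0.58 z 0.048 bar (536.8, -63.9, 18.2, 50.2, 83.1) 73 top (541.5, -57.8, 95.9, 33.9, 4.8)
side 0.32 z 0.113 bar None 0 top (495.6, -338.4, 18.9, 103.2, 7.9)
```

Request:
{"method": "servo_tool", "body": {
  "moves": [
    {"delta_pos": [0.003, -0.001, -0.003], "twist": [-0.004, -0.011, 0]},
    {"delta_pos": [0.005, -0.001, -0.006], "twist": [-0.004, -0.011, 0]},
    {"delta_pos": [0.005, -0.001, -0.009], "twist": [-0.004, -0.011, 0]},
    {"delta_pos": [0.005, -0.001, -0.01], "twist": [-0.004, -0.011, 0]},
    {"delta_pos": [0.005, -0.001, -0.01], "twist": [-0.004, -0.011, 0]}
  ]
}}

```text
time: 31.8
tcp_pos: [0.5371, -0.0573, 0.0265]
tcp_rot: [-0.047, 0.999, -0.0, 0.001]
contact_force: [-0.2, 0.2, -1.6]
width: 0.0082
```

Run:
```python
from h import *
st()
```

```text
t 31.8 pos [ 0.5371 -0.0573  0.0265] yaw_y 95.3 tilt z [ 0.001 -0.    -1.   ] w 0.0082 F [-0.2  0.2 -1.6] q6 -0.32
```

Request:
{"method": "servo_tool", "body": {
  "moves": [
    {"delta_pos": [0, 0, -0.001], "twist": [0, 0, 0]},
    {"delta_pos": [0, 0, -0.001], "twist": [0, 0, 0]},
    {"delta_pos": [0, 0, 0], "twist": [0, 0, 0]},
    {"delta_pos": [0, 0, 0.02], "twist": [0, 0, 0]},
    {"delta_pos": [0, 0, 0.05], "twist": [0, 0, 0]}
  ],
  "claw": -0.4
}}

```text
time: 32.22
tcp_pos: [0.534, -0.0566, 0.0735]
tcp_rot: [-0.047, 0.999, 0.001, -0.003]
contact_force: [-0.8, 0.6, 0.9]
width: 0.0259
```

Request:
{"method": "servo_tool", "body": {
  "moves": [
    {"delta_pos": [0, 0, 0.03], "twist": [0, 0, 0]},
    {"delta_pos": [-0.007, 0.03, 0.06], "twist": [0, 0, 0.1]},
    {"delta_pos": [-0.014, 0.06, 0.07], "twist": [0, 0, 0.2]},
    {"delta_pos": [-0.022, 0.09, 0.08], "twist": [0, 0, 0.31]},
    {"delta_pos": [-0.03, 0.12, 0.08], "twist": [0, 0, 0.42]}
  ]
}}

```text
time: 32.63
tcp_pos: [0.5058, 0.0644, 0.1575]
tcp_rot: [-0.256, 0.967, -0.001, 0.0]
contact_force: [1.0, 0.2, 0.8]
width: 0.0256
```

Request:
{"method": "servo_tool", "body": {
  "moves": [
    {"delta_pos": [-0.008, 0.032, 0], "twist": [0, 0, 0.11]},
    {"delta_pos": [-0.016, 0.065, 0], "twist": [0, 0, 0.22]},
    {"delta_pos": [-0.024, 0.098, 0], "twist": [0, 0, 0.33]},
    {"delta_pos": [-0.032, 0.131, 0], "twist": [0, 0, 0.44]},
    {"delta_pos": [-0.04, 0.164, 0], "twist": [0, 0, 0.54]}
  ]
}}

```text
time: 33.05
tcp_pos: [0.4655, 0.23, 0.1582]
tcp_rot: [-0.507, 0.862, -0.001, 0.001]
contact_force: [-0.1, -0.9, 0.7]
width: 0.0253
```

Request:
{"method": "servo_tool", "body": {
  "moves": [
    {"delta_pos": [-0.008, 0.03, 0], "twist": [0, 0, 0.11]},
    {"delta_pos": [-0.016, 0.06, -0.01], "twist": [0, 0, 0.22]},
    {"delta_pos": [-0.02, 0.086, -0.02], "twist": [0, 0, 0.33]},
    {"delta_pos": [-0.02, 0.086, -0.035], "twist": [0, 0, 0.35]},
    {"delta_pos": [-0.02, 0.086, -0.05], "twist": [0, 0, 0.35]}
  ],
  "claw": -0.3
}}

```text
time: 33.47
tcp_pos: [0.4455, 0.3181, 0.1087]
tcp_rot: [-0.651, 0.759, -0.001, 0.002]
contact_force: [0.2, -0.7, 0.1]
width: 0.0301
```

Run:
```python
from h import *
st(); drives(('side',))
```

```text
t 33.47 pos [0.4455 0.3181 0.1087] yaw_y 171.2 tilt z [ 0.005  0.002 -1.   ] w 0.0301 F [ 0.2 -0.7  0.1] q6 -0.92
side 0.9 z 0.038 bar (534.8, -67.6, 64.7, 33.3, 40.2) 173 top (546.2, -58.9, 98.0, 35.7, 4.5)
side 0.86 z 0.022 bar (447.6, 314.4, 54.2, 9.6, 80.7) 63 top (448.0, 315.0, 111.9, 31.9, 80.7)
side 0.79 z 0.037 bar (543.1, -103.2, 49.8, 14.3, 3.3) 197 top (549.7, -97.3, 97.4, 47.1, 6.3)
side 0.71 z 0.022 bar (393.5, 346.2, 54.0, 9.4, 87.2) 68 top (393.3, 345.8, 108.0, 32.1, 89.4)
```

Request:
{"method": "servo_tool", "body": {
  "moves": [
    {"delta_pos": [0.001, -0.003, -0.015], "twist": [-0.002, 0.005, -0.015]},
    {"delta_pos": [0.001, -0.003, -0.03], "twist": [-0.002, 0.005, -0.015]},
    {"delta_pos": [0.001, -0.003, -0.04], "twist": [-0.002, 0.005, -0.015]},
    {"delta_pos": [0.001, -0.003, -0.045], "twist": [-0.002, 0.005, -0.015]},
    {"delta_pos": [0.001, -0.003, -0.045], "twist": [-0.002, 0.005, -0.015]}
  ]
}}

```text
time: 33.98
tcp_pos: [0.4437, 0.3117, 0.0591]
tcp_rot: [-0.643, 0.765, 0.001, -0.005]
contact_force: [0.1, 0.0, -0.3]
width: 0.0297
```

Request:
{"method": "servo_tool", "body": {
  "moves": [
    {"delta_pos": [0.002, 0.002, -0.015], "twist": [0.002, -0.006, 0]},
    {"delta_pos": [0.002, 0.002, -0.03], "twist": [0.002, -0.006, 0]},
    {"delta_pos": [0.002, 0.002, -0.042], "twist": [0.002, -0.006, 0]},
    {"delta_pos": [0.002, 0.002, -0.048], "twist": [0.002, -0.006, 0]},
    {"delta_pos": [0.002, 0.002, -0.048], "twist": [0.002, -0.006, 0]}
  ]
}}

```text
time: 34.4
tcp_pos: [0.4446, 0.313, 0.0096]
tcp_rot: [-0.643, 0.766, 0.0, -0.004]
contact_force: [-0.7, 0.0, 0.1]
width: 0.0297
```

Request:
{"method": "servo_tool", "body": {
  "moves": [
    {"delta_pos": [0, 0, 0], "twist": [0, 0, 0]},
    {"delta_pos": [0, 0, 0], "twist": [0, 0, 0]},
    {"delta_pos": [0, 0, 0], "twist": [0, 0, 0]},
    {"delta_pos": [0, 0, 0], "twist": [0, 0, 0]},
    {"delta_pos": [0, 0, 0], "twist": [0, 0, 0]}
  ],
  "claw": -1
}}

```text
time: 34.82
tcp_pos: [0.4451, 0.3132, 0.0103]
tcp_rot: [-0.643, 0.766, 0.0, -0.003]
contact_force: [0.8, -0.4, -0.1]
width: 0.0085
```

Run:
```python
from h import *
st()
```

```text
t 34.82 pos [0.4451 0.3132 0.0103] yaw_y 170.1 tilt z [-0.005 -0.004 -1.   ] w 0.0085 F [ 0.8 -0.4 -0.1] q6 -0.91
```

Request:
{"method": "servo_tool", "body": {
  "moves": [
    {"delta_pos": [0, 0, 0.02], "twist": [0, 0, 0]},
    {"delta_pos": [0, 0, 0.05], "twist": [0, 0, 0]},
    {"delta_pos": [0, 0, 0.08], "twist": [0, 0, 0]},
    {"delta_pos": [0, 0, 0.11], "twist": [0, 0, 0]},
    {"delta_pos": [0, 0, 0.145], "twist": [0, 0, 0]}
  ]
}}

```text
time: 35.23
tcp_pos: [0.4441, 0.3128, 0.1555]
tcp_rot: [-0.643, 0.766, 0.0, -0.004]
contact_force: [0.3, -0.0, -1.5]
width: 0.0078
```

Request:
{"method": "servo_tool", "body": {
  "moves": [
    {"delta_pos": [0.008, -0.028, 0], "twist": [0, 0, -0.1]},
    {"delta_pos": [0.016, -0.056, 0], "twist": [0, 0, -0.2]},
    {"delta_pos": [0.024, -0.084, 0], "twist": [0, 0, -0.31]},
    {"delta_pos": [0.032, -0.112, 0], "twist": [0, 0, -0.42]},
    {"delta_pos": [0.04, -0.14, 0], "twist": [0, 0, -0.53]}
  ]
}}

```text
time: 35.65
tcp_pos: [0.4843, 0.1716, 0.1558]
tcp_rot: [-0.418, 0.908, 0.001, -0.004]
contact_force: [0.9, -1.0, -1.6]
width: 0.0077
```

Request:
{"method": "servo_tool", "body": {
  "moves": [
    {"delta_pos": [0.008, -0.028, 0], "twist": [0, 0, -0.11]},
    {"delta_pos": [0.016, -0.056, 0], "twist": [0, 0, -0.22]},
    {"delta_pos": [0.024, -0.084, 0], "twist": [0, 0, -0.33]},
    {"delta_pos": [0.032, -0.112, 0], "twist": [0, 0, -0.44]},
    {"delta_pos": [0.04, -0.14, 0], "twist": [0, 0, -0.54]}
  ]
}}

```text
time: 36.07
tcp_pos: [0.5244, 0.0303, 0.1559]
tcp_rot: [-0.158, 0.987, 0.002, -0.003]
contact_force: [0.6, 0.3, -0.9]
width: 0.0082
```

Request:
{"method": "servo_tool", "body": {
  "moves": [
    {"delta_pos": [0.006, -0.025, 0], "twist": [0, 0, -0.11]},
    {"delta_pos": [0.01, -0.041, 0], "twist": [0, 0, -0.22]},
    {"delta_pos": [0.01, -0.041, -0.02], "twist": [0, 0, -0.235]},
    {"delta_pos": [0.01, -0.041, -0.04], "twist": [0, 0, -0.235]},
    {"delta_pos": [0.01, -0.041, -0.055], "twist": [0, 0, -0.235]}
  ]
}}

```text
time: 36.48
tcp_pos: [0.5341, -0.0113, 0.0997]
tcp_rot: [-0.041, 0.999, 0.003, -0.003]
contact_force: [0.1, 0.2, -3.6]
width: 0.0083
```

Run:
```python
from h import *
st(); drives(('side',))
```

```text
t 36.48 pos [ 0.5341 -0.0113  0.0997] yaw_y 94.7 tilt z [-0.006  0.005 -1.   ] w 0.0083 F [ 0.1  0.2 -3.6] q6 -0.23
side 0.98 z 0.037 bar (542.7, -104.2, 50.1, 13.2, 6.3) 202 top (549.9, -103.2, 97.0, 33.8, 5.7)
side 0.8 z 0.038 bar (544.0, -76.7, 49.5, 48.8, 2.7) 180 top (548.6, -63.3, 100.7, 45.6, 7.8)
side 0.71 z 0.112 bar (537.8, -17.1, 51.4, 14.1, 1.4) 93 top (537.2, -14.3, 105.4, 34.2, 5.8)
side 0.7 z 0.022 bar (393.3, 347.3, 53.9, 8.8, 86.8) 64 top (394.0, 346.7, 110.4, 32.3, 88.1)
```

Request:
{"method": "servo_tool", "body": {
  "moves": [
    {"delta_pos": [0.002, 0.001, -0.02], "twist": [0.005, -0.006, 0.01]},
    {"delta_pos": [0.002, 0.001, -0.035], "twist": [0.005, -0.006, 0.01]},
    {"delta_pos": [0.002, 0.001, -0.05], "twist": [0.005, -0.006, 0.01]},
    {"delta_pos": [0.002, 0.001, -0.06], "twist": [0.005, -0.006, 0.01]},
    {"delta_pos": [0.002, 0.001, -0.063], "twist": [0.005, -0.006, 0.01]}
  ]
}}

```text
time: 37.0
tcp_pos: [0.5327, -0.0093, 0.0333]
tcp_rot: [-0.046, 0.999, 0.006, -0.004]
contact_force: [-0.4, 0.1, -2.0]
width: 0.0076
```

Run:
```python
from h import *
st()
```

```text
t 37.0 pos [ 0.5327 -0.0093  0.0333] yaw_y 95.3 tilt z [-0.009  0.011 -1.   ] w 0.0076 F [-0.4  0.1 -2. ] q6 -0.24
```

Request:
{"method": "servo_tool", "body": {
  "moves": [
    {"delta_pos": [0.003, -0.001, -0.003], "twist": [-0.011, -0.009, 0]},
    {"delta_pos": [0.003, -0.001, -0.006], "twist": [-0.011, -0.009, 0]},
    {"delta_pos": [0.003, -0.001, -0.008], "twist": [-0.011, -0.009, 0]},
    {"delta_pos": [0.003, -0.001, -0.008], "twist": [-0.011, -0.009, 0]},
    {"delta_pos": [0.003, -0.001, -0.008], "twist": [-0.011, -0.009, 0]}
  ]
}}

```text
time: 37.42
tcp_pos: [0.5361, -0.0103, 0.0259]
tcp_rot: [-0.046, 0.999, 0.0, 0.001]
contact_force: [0.0, -0.4, -1.7]
width: 0.0075
```

Run:
```python
from h import *
st()
```

```text
t 37.42 pos [ 0.5361 -0.0103  0.0259] yaw_y 95.3 tilt z [ 0.001  0.    -1.   ] w 0.0075 F [ 0.  -0.4 -1.7] q6 -0.24
```

Request:
{"method": "servo_tool", "body": {
  "moves": [
    {"delta_pos": [0, 0, -0.001], "twist": [0, 0, 0]},
    {"delta_pos": [0, 0, -0.001], "twist": [0, 0, 0]},
    {"delta_pos": [0, 0, 0], "twist": [0, 0, 0]},
    {"delta_pos": [0, 0, 0.02], "twist": [0, 0, 0]},
    {"delta_pos": [0, 0, 0.05], "twist": [0, 0, 0]}
  ],
  "claw": -0.4
}}

```text
time: 37.83
tcp_pos: [0.533, -0.0099, 0.073]
tcp_rot: [-0.046, 0.999, 0.001, -0.003]
contact_force: [0.0, -0.3, 0.8]
width: 0.0254
```

Request:
{"method": "servo_tool", "body": {
  "moves": [
    {"delta_pos": [0, 0, 0.03], "twist": [0, 0, 0]},
    {"delta_pos": [-0.008, 0.02, 0.06], "twist": [0, 0, 0.1]},
    {"delta_pos": [-0.016, 0.04, 0.07], "twist": [0, 0, 0.2]},
    {"delta_pos": [-0.026, 0.065, 0.08], "twist": [0, 0, 0.31]},
    {"delta_pos": [-0.036, 0.09, 0.08], "twist": [0, 0, 0.42]}
  ]
}}

```text
time: 38.25
tcp_pos: [0.4988, 0.0807, 0.1569]
tcp_rot: [-0.255, 0.967, -0.001, -0.0]
contact_force: [0.5, 1.7, -0.3]
width: 0.0253
```

Request:
{"method": "servo_tool", "body": {
  "moves": [
    {"delta_pos": [-0.012, 0.03, 0], "twist": [0, 0, 0.11]},
    {"delta_pos": [-0.024, 0.06, 0], "twist": [0, 0, 0.22]},
    {"delta_pos": [-0.036, 0.09, 0], "twist": [0, 0, 0.33]},
    {"delta_pos": [-0.048, 0.12, 0], "twist": [0, 0, 0.44]},
    {"delta_pos": [-0.06, 0.15, 0], "twist": [0, 0, 0.55]}
  ]
}}

```text
time: 38.67
tcp_pos: [0.4384, 0.2321, 0.1576]
tcp_rot: [-0.511, 0.86, -0.001, 0.001]
contact_force: [-0.1, 0.7, -0.0]
width: 0.0257
```

Request:
{"method": "servo_tool", "body": {
  "moves": [
    {"delta_pos": [-0.013, 0.03, 0], "twist": [0, 0, 0.12]},
    {"delta_pos": [-0.026, 0.06, 0], "twist": [0, 0, 0.24]},
    {"delta_pos": [-0.039, 0.09, 0], "twist": [0, 0, 0.36]},
    {"delta_pos": [-0.045, 0.117, -0.01], "twist": [0, 0, 0.46]},
    {"delta_pos": [-0.045, 0.117, -0.03], "twist": [0, 0, 0.47]}
  ],
  "claw": -0.3
}}

```text
time: 39.08
tcp_pos: [0.3939, 0.355, 0.1309]
tcp_rot: [-0.7, 0.714, 0.0, 0.006]
contact_force: [0.5, -0.8, -0.3]
width: 0.0301
```

Run:
```python
from h import *
st(); drives()
```

```text
t 39.08 pos [0.3939 0.355  0.1309] yaw_y 178.8 tilt z [ 0.008  0.008 -1.   ] w 0.0301 F [ 0.5 -0.8 -0.3] q6 -0.94
top 0.95 z 0.039 bar (542.3, -99.7, 48.3, 9.2, 4.7) 64 top (542.4, -99.5, 105.0, 32.0, 5.7)
top 0.86 z 0.025 bar (391.8, 350.1, 48.5, 8.1, 89.7) 68 top (391.6, 344.5, 93.2, 32.3, 87.9)
top 0.65 z 0.039 bar (537.7, -9.7, 49.2, 6.7, 5.4) 51 top (538.2, -8.4, 106.0, 32.0, 5.5)
top 0.6 z 0.039 bar (541.3, -55.7, 49.5, 7.8, 4.5) 61 top (541.9, -54.7, 106.4, 32.3, 5.4)
side 0.91 z 0.038 bar (543.6, -77.6, 49.4, 50.4, 1.7) 190 top (548.2, -58.9, 100.0, 32.7, 5.7)
side 0.89 z 0.037 bar (542.9, -103.8, 49.3, 13.5, 5.8) 196 top (549.2, -103.6, 96.0, 35.1, 6.0)
side 0.79 z 0.038 bar (539.4, -14.0, 50.2, 12.7, 4.0) 155 top (543.8, -12.4, 97.9, 34.8, 5.7)
side 0.73 z 0.022 bar (393.3, 347.9, 52.3, 9.3, 87.1) 68 top (393.8, 346.4, 107.4, 32.4, 88.1)
```

Request:
{"method": "servo_tool", "body": {
  "moves": [
    {"delta_pos": [0, -0.004, -0.02], "twist": [-0.006, 0.004, -0.012]},
    {"delta_pos": [0, -0.004, -0.04], "twist": [-0.006, 0.004, -0.012]},
    {"delta_pos": [0, -0.004, -0.055], "twist": [-0.006, 0.004, -0.012]},
    {"delta_pos": [0, -0.004, -0.065], "twist": [-0.006, 0.004, -0.012]},
    {"delta_pos": [0, -0.004, -0.068], "twist": [-0.006, 0.004, -0.012]}
  ]
}}

```text
time: 39.7
tcp_pos: [0.3929, 0.3433, 0.0587]
tcp_rot: [-0.692, 0.722, -0.001, -0.004]
contact_force: [-0.4, -0.3, -0.4]
width: 0.0299
```

Run:
```python
from h import *
st()
```

```text
t 39.7 pos [0.3929 0.3433 0.0587] yaw_y 177.5 tilt z [-0.004 -0.007 -1.   ] w 0.0299 F [-0.4 -0.3 -0.4] q6 -0.94
```

Request:
{"method": "servo_tool", "body": {
  "moves": [
    {"delta_pos": [0, 0.004, -0.015], "twist": [0.006, -0.004, 0.005]},
    {"delta_pos": [0, 0.005, -0.03], "twist": [0.006, -0.004, 0.005]},
    {"delta_pos": [0, 0.005, -0.042], "twist": [0.006, -0.004, 0.005]},
    {"delta_pos": [0, 0.005, -0.048], "twist": [0.006, -0.004, 0.005]},
    {"delta_pos": [0, 0.005, -0.048], "twist": [0.006, -0.004, 0.005]}
  ]
}}

```text
time: 40.12
tcp_pos: [0.3922, 0.3475, 0.0096]
tcp_rot: [-0.693, 0.721, -0.0, -0.002]
contact_force: [-0.6, 0.0, -0.0]
width: 0.0301
```

Request:
{"method": "servo_tool", "body": {
  "moves": [
    {"delta_pos": [0, 0, 0], "twist": [0, 0, 0]},
    {"delta_pos": [0, 0, 0], "twist": [0, 0, 0]},
    {"delta_pos": [0, 0, 0], "twist": [0, 0, 0]},
    {"delta_pos": [0, 0, 0], "twist": [0, 0, 0]},
    {"delta_pos": [0, 0, 0], "twist": [0, 0, 0]}
  ],
  "claw": -1
}}

```text
time: 40.53
tcp_pos: [0.3929, 0.3478, 0.0105]
tcp_rot: [-0.693, 0.721, -0.001, -0.001]
contact_force: [0.5, -0.1, 2.1]
width: 0.0077
```

Run:
```python
from h import *
st()
```

```text
t 40.53 pos [0.3929 0.3478 0.0105] yaw_y 177.8 tilt z [-0.001 -0.002 -1.   ] w 0.0077 F [ 0.5 -0.1  2.1] q6 -0.93
```

Request:
{"method": "servo_tool", "body": {
  "moves": [
    {"delta_pos": [0, 0, 0.02], "twist": [0, 0, 0]},
    {"delta_pos": [0, 0, 0.05], "twist": [0, 0, 0]},
    {"delta_pos": [0, 0, 0.08], "twist": [0, 0, 0]},
    {"delta_pos": [0, 0, 0.11], "twist": [0, 0, 0]},
    {"delta_pos": [0, 0, 0.145], "twist": [0, 0, 0]}
  ]
}}

```text
time: 40.95
tcp_pos: [0.3918, 0.3472, 0.1554]
tcp_rot: [-0.693, 0.721, -0.0, -0.003]
contact_force: [0.8, 0.5, -2.2]
width: 0.008
```

Request:
{"method": "servo_tool", "body": {
  "moves": [
    {"delta_pos": [0.011, -0.025, 0], "twist": [0, 0, -0.1]},
    {"delta_pos": [0.022, -0.05, 0], "twist": [0, 0, -0.2]},
    {"delta_pos": [0.033, -0.075, 0], "twist": [0, 0, -0.3]},
    {"delta_pos": [0.044, -0.1, 0], "twist": [0, 0, -0.4]},
    {"delta_pos": [0.055, -0.125, 0], "twist": [0, 0, -0.5]}
  ]
}}

```text
time: 41.37
tcp_pos: [0.4468, 0.2212, 0.1551]
tcp_rot: [-0.491, 0.871, 0.001, -0.003]
contact_force: [-0.1, -0.4, -1.6]
width: 0.0078
```

Request:
{"method": "servo_tool", "body": {
  "moves": [
    {"delta_pos": [0.011, -0.025, 0], "twist": [0, 0, -0.11]},
    {"delta_pos": [0.022, -0.05, 0], "twist": [0, 0, -0.22]},
    {"delta_pos": [0.033, -0.075, 0], "twist": [0, 0, -0.33]},
    {"delta_pos": [0.044, -0.1, 0], "twist": [0, 0, -0.44]},
    {"delta_pos": [0.055, -0.125, 0], "twist": [0, 0, -0.55]}
  ]
}}

```text
time: 41.78
tcp_pos: [0.5018, 0.095, 0.1548]
tcp_rot: [-0.234, 0.972, 0.002, -0.003]
contact_force: [0.5, -0.0, -2.4]
width: 0.0078
```

Request:
{"method": "servo_tool", "body": {
  "moves": [
    {"delta_pos": [0.01, -0.022, 0], "twist": [0, 0, -0.11]},
    {"delta_pos": [0.02, -0.045, 0], "twist": [0, 0, -0.22]},
    {"delta_pos": [0.028, -0.06, 0], "twist": [0, 0, -0.33]},
    {"delta_pos": [0.028, -0.06, -0.02], "twist": [0, 0, -0.388]},
    {"delta_pos": [0.028, -0.06, -0.04], "twist": [0, 0, -0.388]}
  ]
}}

```text
time: 42.2
tcp_pos: [0.5316, 0.0337, 0.1157]
tcp_rot: [-0.04, 0.999, 0.002, -0.001]
contact_force: [-0.0, 0.5, -2.8]
width: 0.0082
```

Run:
```python
from h import *
st(); drives(('side',))
```

```text
t 42.2 pos [0.5316 0.0337 0.1157] yaw_y 94.6 tilt z [-0.001  0.004 -1.   ] w 0.0082 F [-0.   0.5 -2.8] q6 -0.14
side 0.79 z 0.037 bar (542.8, -104.0, 49.3, 13.1, 6.0) 188 top (548.8, -103.0, 95.5, 35.7, 4.8)
side 0.68 z 0.127 bar (533.5, 28.3, 50.5, 22.6, 0.1) 124 top (534.3, 31.0, 106.9, 35.5, 4.8)
side 0.65 z 0.038 bar (543.6, -58.9, 51.6, 12.5, 6.0) 173 top (548.8, -59.0, 98.9, 34.2, 4.0)
side 0.57 z 0.038 bar (540.4, -30.6, 49.7, 47.6, 6.5) 169 top (542.9, -13.3, 99.3, 34.8, 3.3)
```

Request:
{"method": "servo_tool", "body": {
  "moves": [
    {"delta_pos": [0.001, 0.001, -0.02], "twist": [-0.004, -0.003, 0.012]},
    {"delta_pos": [0.001, 0.001, -0.04], "twist": [-0.004, -0.003, 0.012]},
    {"delta_pos": [0.001, 0.001, -0.06], "twist": [-0.004, -0.003, 0.012]},
    {"delta_pos": [0.001, 0.001, -0.072], "twist": [-0.004, -0.003, 0.012]},
    {"delta_pos": [0.001, 0.001, -0.079], "twist": [-0.004, -0.003, 0.012]}
  ]
}}

```text
time: 42.72
tcp_pos: [0.5262, 0.0363, 0.03]
tcp_rot: [-0.048, 0.999, 0.001, -0.007]
contact_force: [-0.3, -0.0, -1.6]
width: 0.0081
```

Run:
```python
from h import *
st()
```

```text
t 42.72 pos [0.5262 0.0363 0.03  ] yaw_y 95.5 tilt z [-0.013  0.001 -1.   ] w 0.0081 F [-0.3 -0.  -1.6] q6 -0.15
```

Request:
{"method": "servo_tool", "body": {
  "moves": [
    {"delta_pos": [0.004, 0, -0.002], "twist": [-0.001, -0.013, 0]},
    {"delta_pos": [0.005, 0, -0.004], "twist": [-0.001, -0.013, 0]},
    {"delta_pos": [0.005, 0, -0.004], "twist": [-0.001, -0.013, 0]},
    {"delta_pos": [0.005, 0, -0.005], "twist": [-0.001, -0.013, 0]},
    {"delta_pos": [0.005, 0, -0.005], "twist": [-0.001, -0.013, 0]}
  ]
}}

```text
time: 43.13
tcp_pos: [0.5322, 0.0363, 0.0261]
tcp_rot: [-0.048, 0.999, -0.0, 0.001]
contact_force: [0.8, -0.3, -2.2]
width: 0.0083
```

Request:
{"method": "servo_tool", "body": {
  "moves": [
    {"delta_pos": [0, 0, -0.001], "twist": [0, 0, 0]},
    {"delta_pos": [0, 0, -0.001], "twist": [0, 0, 0]},
    {"delta_pos": [0, 0, 0], "twist": [0, 0, 0]},
    {"delta_pos": [0, 0, 0], "twist": [0, 0, 0]},
    {"delta_pos": [0, 0, 0], "twist": [0, 0, 0]}
  ]
}}

```text
time: 43.55
tcp_pos: [0.5323, 0.0362, 0.0263]
tcp_rot: [-0.048, 0.999, -0.0, 0.001]
contact_force: [0.3, 0.2, -1.4]
width: 0.0075
```

Request:
{"method": "servo_tool", "body": {
  "moves": [
    {"delta_pos": [0, 0, -0.001], "twist": [0, 0, 0]},
    {"delta_pos": [0, 0, -0.001], "twist": [0, 0, 0]},
    {"delta_pos": [0, 0, 0], "twist": [0, 0, 0]},
    {"delta_pos": [0, 0, 0.02], "twist": [0, 0, 0]},
    {"delta_pos": [0, 0, 0.05], "twist": [0, 0, 0]}
  ],
  "claw": -0.4
}}

```text
time: 43.97
tcp_pos: [0.5291, 0.0364, 0.0733]
tcp_rot: [-0.048, 0.999, 0.0, -0.003]
contact_force: [0.2, -0.3, 0.3]
width: 0.0255
```

Request:
{"method": "servo_tool", "body": {
  "moves": [
    {"delta_pos": [0, 0, 0.04], "twist": [0, 0, 0]},
    {"delta_pos": [-0.01, -0.006, 0.07], "twist": [0, 0, 0]},
    {"delta_pos": [-0.04, -0.024, 0.08], "twist": [0, 0, 0]},
    {"delta_pos": [-0.07, -0.042, 0.08], "twist": [0, 0, 0]},
    {"delta_pos": [-0.1, -0.06, 0.08], "twist": [0, 0, 0]}
  ],
  "claw": -1
}}

```text
time: 44.38
tcp_pos: [0.4295, -0.0242, 0.1555]
tcp_rot: [-0.049, 0.999, -0.001, -0.001]
contact_force: [0.4, -0.6, -1.0]
width: -0.0
```

Request:
{"method": "servo_tool", "body": {
  "moves": [
    {"delta_pos": [-0.02, -0.012, 0], "twist": [0, 0, 0]},
    {"delta_pos": [-0.042, -0.024, 0], "twist": [0, 0, 0]},
    {"delta_pos": [-0.042, -0.024, 0], "twist": [0, 0, 0]},
    {"delta_pos": [-0.042, -0.024, 0], "twist": [0, 0, 0]},
    {"delta_pos": [-0.042, -0.024, 0], "twist": [0, 0, 0]}
  ]
}}

```text
time: 44.8
tcp_pos: [0.3882, -0.0483, 0.1559]
tcp_rot: [-0.048, 0.999, -0.001, 0.0]
contact_force: [0.1, -0.1, 1.0]
width: 0.0
```

Run:
```python
from h import *
st(); drives(); tab('side');
```

```text
t 44.8 pos [ 0.3882 -0.0483  0.1559] yaw_y 95.6 tilt z [ 0.    -0.001 -1.   ] w 0.0 F [ 0.1 -0.1  1. ] q6 -0.39
top 0.94 z 0.04 bar (537.2, -9.5, 49.0, 8.0, 4.8) 58 top (538.0, -8.5, 103.0, 31.7, 5.5)
top 0.82 z 0.04 bar (545.3, -55.0, 43.0, 8.5, 5.7) 50 top (560.5, -53.3, 68.5, 30.1, 6.7)
top 0.81 z 0.039 bar (542.3, -100.6, 48.0, 9.7, 5.0) 67 top (552.8, -98.5, 84.9, 32.0, 5.7)
top 0.7 z 0.019 bar (461.8, 35.0, 1.7, 74.7, 5.7) 35 top (537.8, -30.3, 135.0, 208.7, 8.8)
side 0.91 z 0.037 bar (543.2, -104.7, 48.5, 12.6, 5.8) 189 top (548.6, -103.7, 95.9, 34.2, 5.0)
side 0.88 z 0.038 bar (541.5, -30.7, 51.0, 48.0, 6.6) 153 top (543.5, -11.9, 98.0, 36.4, 5.2)
side 0.82 z 0.038 bar (534.2, 33.8, 49.4, 13.3, 8.3) 158 top (539.5, 35.1, 99.0, 35.0, 5.9)
side 0.75 z 0.06 bar None 0 top (615.4, -333.3, 28.2, 53.0, 43.6)
side 0.73 z 0.038 bar (533.4, -66.6, 66.6, 35.7, 41.8) 184 top (547.0, -65.2, 97.0, 45.5, 5.0)
tab side ((446.9049072265625, -37.91576385498047), (48.06483840942383, 77.34696197509766), 5.660693168640137) 460
```

Request:
{"method": "servo_tool", "body": {
  "moves": [
    {"delta_pos": [0, 0.002, -0.03], "twist": [0, 0, 0]},
    {"delta_pos": [0, 0.002, -0.06], "twist": [0, 0, 0]},
    {"delta_pos": [0, 0.002, -0.09], "twist": [0, 0, 0]},
    {"delta_pos": [0, 0.002, -0.115], "twist": [0, 0, 0]},
    {"delta_pos": [0, 0.002, -0.12], "twist": [0, 0, 0]}
  ]
}}

```text
time: 45.47
tcp_pos: [0.3842, -0.0444, 0.0304]
tcp_rot: [-0.05, 0.999, 0.001, -0.005]
contact_force: [-0.9, 0.4, 0.1]
width: 0.0004
```

Request:
{"method": "servo_tool", "body": {
  "moves": [
    {"delta_pos": [0.01, 0.001, 0], "twist": [0, -0.005, 0]},
    {"delta_pos": [0.02, 0.002, 0], "twist": [0, -0.005, 0]},
    {"delta_pos": [0.03, 0.003, 0], "twist": [0, -0.005, 0]},
    {"delta_pos": [0.04, 0.004, 0], "twist": [0, -0.005, 0]},
    {"delta_pos": [0.05, 0.005, 0], "twist": [0, -0.005, 0]}
  ]
}}

```text
time: 45.88
tcp_pos: [0.4337, -0.0394, 0.0307]
tcp_rot: [-0.05, 0.999, 0.001, -0.004]
contact_force: [-2.3, -0.7, -0.2]
width: 0.0001
```

Run:
```python
from h import *
st(); im,P=tab('side'); save(cv2.resize(im[180:320,270:450],(540,420),interpolation=cv2.INTER_CUBIC),'push.png')
```

```text
t 45.88 pos [ 0.4337 -0.0394  0.0307] yaw_y 95.7 tilt z [-0.009  0.001 -1.   ] w 0.0001 F [-2.3 -0.7 -0.2] q6 -0.34
tab side ((469.65576171875, -41.734683990478516), (46.75210189819336, 64.45539855957031), 3.6346476078033447) 287
```

View pics/push.png

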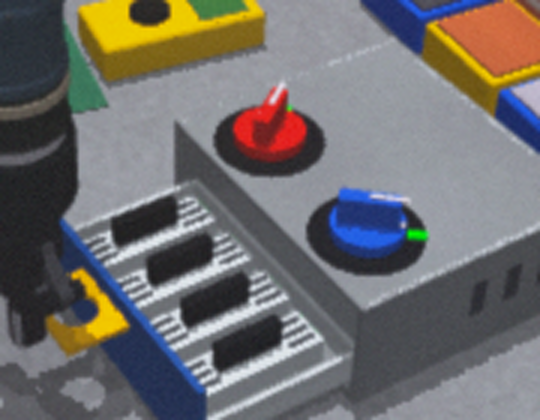

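Request:
{"method": "servo_tool", "body": {
  "moves": [
    {"delta_pos": [0.012, 0.001, 0], "twist": [0, 0, 0]},
    {"delta_pos": [0.024, 0.002, 0], "twist": [0, 0, 0]},
    {"delta_pos": [0.036, 0.002, 0], "twist": [0, 0, 0]},
    {"delta_pos": [0.048, 0.003, 0], "twist": [0, 0, 0]},
    {"delta_pos": [0.06, 0.004, 0], "twist": [0, 0, 0]}
  ]
}}

```text
time: 46.35
tcp_pos: [0.4956, -0.0344, 0.0313]
tcp_rot: [-0.05, 0.999, 0.002, -0.004]
contact_force: [-3.0, 1.3, 0.3]
width: -0.0002
```

Request:
{"method": "servo_tool", "body": {
  "moves": [
    {"delta_pos": [0.012, 0.001, 0], "twist": [0, 0, 0]},
    {"delta_pos": [0.024, 0.002, 0], "twist": [0, 0, 0]},
    {"delta_pos": [0.036, 0.003, 0], "twist": [0, 0, 0]},
    {"delta_pos": [0.046, 0.004, 0], "twist": [0, 0, 0]},
    {"delta_pos": [0.053, 0.005, 0], "twist": [0, 0, 0]}
  ]
}}

```text
time: 46.77
tcp_pos: [0.549, -0.0293, 0.0315]
tcp_rot: [-0.05, 0.999, 0.002, -0.004]
contact_force: [-2.4, -1.9, -0.1]
width: 0.0001
```

Run:
```python
from h import *
st(); tab('side'); tab('top')
```

```text
t 46.77 pos [ 0.549  -0.0293  0.0315] yaw_y 95.8 tilt z [-0.009  0.003 -1.   ] w 0.0001 F [-2.4 -1.9 -0.1] q6 -0.28
tab side ((585.15869140625, -42.79032897949219), (48.329463958740234, 41.3625602722168), 5.831068515777588) 226
tab top ((0.0, 0.0), (0.0, 0.0), 0.0) 0
```

Request:
{"method": "servo_tool", "body": {
  "moves": [
    {"delta_pos": [0.003, 0, 0], "twist": [0, 0, 0]},
    {"delta_pos": [0.005, 0, 0], "twist": [0, 0, 0]},
    {"delta_pos": [0.007, 0, 0], "twist": [0, 0, 0]},
    {"delta_pos": [0.008, 0, 0], "twist": [0, 0, 0]},
    {"delta_pos": [0.009, 0, 0], "twist": [0, 0, 0]}
  ]
}}

```text
time: 47.28
tcp_pos: [0.5566, -0.0289, 0.0321]
tcp_rot: [-0.051, 0.999, 0.002, -0.005]
contact_force: [-9.3, 2.1, 5.9]
width: -0.0003
```

Run:
```python
from h import *
st(); tab('side')
```

```text
t 47.28 pos [ 0.5566 -0.0289  0.0321] yaw_y 95.8 tilt z [-0.011  0.004 -1.   ] w -0.0003 F [-9.3  2.1  5.9] q6 -0.27
tab side ((591.2246704101562, -44.593711853027344), (52.36458206176758, 38.28890609741211), 6.285128116607666) 214
```

Request:
{"method": "servo_tool", "body": {
  "moves": [
    {"delta_pos": [-0.01, 0, 0], "twist": [0, 0, 0]},
    {"delta_pos": [-0.03, 0, 0], "twist": [0, 0, 0]},
    {"delta_pos": [-0.04, 0, 0.02], "twist": [0, 0, 0]},
    {"delta_pos": [-0.04, 0, 0.055], "twist": [0, 0, 0]},
    {"delta_pos": [-0.04, 0, 0.09], "twist": [0, 0, 0]}
  ]
}}

```text
time: 47.75
tcp_pos: [0.5146, -0.0287, 0.1213]
tcp_rot: [-0.05, 0.999, 0.002, -0.007]
contact_force: [0.2, -0.3, 0.6]
width: -0.0
```

Request:
{"method": "servo_tool", "body": {
  "moves": [
    {"delta_pos": [0, 0, 0.03], "twist": [0, 0, 0.1]},
    {"delta_pos": [0.03, 0.015, 0.03], "twist": [0, 0, 0.22]},
    {"delta_pos": [0.06, 0.03, 0.03], "twist": [0, 0, 0.34]},
    {"delta_pos": [0.09, 0.045, 0.03], "twist": [0, 0, 0.46]},
    {"delta_pos": [0.115, 0.055, 0.03], "twist": [0, 0, 0.58]}
  ],
  "claw": -0.1
}}

```text
time: 48.17
tcp_pos: [0.6324, 0.0273, 0.1522]
tcp_rot: [-0.337, 0.942, -0.0, -0.005]
contact_force: [-0.4, -0.5, 0.2]
width: 0.0385
```

Run:
```python
from h import *
st(); tab('side')
```

```text
t 48.17 pos [0.6324 0.0273 0.1522] yaw_y 129.4 tilt z [-0.01  -0.004 -1.   ] w 0.0385 F [-0.4 -0.5  0.2] q6 -0.75
tab side ((591.84765625, -31.36776351928711), (47.410545349121094, 64.10444641113281), 3.645092010498047) 388
```

Request:
{"method": "servo_tool", "body": {
  "moves": [
    {"delta_pos": [0.021, 0.007, 0], "twist": [0.004, -0.01, 0.02]},
    {"delta_pos": [0.021, 0.007, -0.01], "twist": [0.004, -0.01, 0.02]},
    {"delta_pos": [0.021, 0.007, -0.02], "twist": [0.004, -0.01, 0.02]},
    {"delta_pos": [0.021, 0.007, -0.025], "twist": [0.004, -0.01, 0.02]},
    {"delta_pos": [0.021, 0.007, -0.025], "twist": [0.004, -0.01, 0.02]}
  ]
}}

```text
time: 48.63
tcp_pos: [0.6553, 0.0356, 0.1225]
tcp_rot: [-0.349, 0.937, 0.001, -0.001]
contact_force: [-1.0, -0.5, -0.9]
width: 0.0386
```

Run:
```python
from h import *
st()
```

```text
t 48.63 pos [0.6553 0.0356 0.1225] yaw_y 130.8 tilt z [-0.002  0.001 -1.   ] w 0.0386 F [-1.  -0.5 -0.9] q6 -0.76
```

Request:
{"method": "servo_tool", "body": {
  "moves": [
    {"delta_pos": [0, -0.001, -0.012], "twist": [0, 0, 0]},
    {"delta_pos": [0, -0.001, -0.024], "twist": [0, 0, 0]},
    {"delta_pos": [0, -0.001, -0.036], "twist": [0, 0, 0]},
    {"delta_pos": [0, -0.001, -0.041], "twist": [0, 0, 0]},
    {"delta_pos": [0, -0.001, -0.041], "twist": [0, 0, 0]}
  ]
}}

```text
time: 49.05
tcp_pos: [0.6534, 0.0345, 0.079]
tcp_rot: [-0.348, 0.937, 0.002, -0.003]
contact_force: [0.3, 0.7, -0.2]
width: 0.0384
```

Request:
{"method": "servo_tool", "body": {
  "moves": [
    {"delta_pos": [0, 0, 0], "twist": [0, 0, 0]},
    {"delta_pos": [0, 0, 0], "twist": [0, 0, 0]},
    {"delta_pos": [0, 0, 0], "twist": [0, 0, 0]},
    {"delta_pos": [0, 0, 0], "twist": [0, 0, 0]},
    {"delta_pos": [0, 0, 0], "twist": [0, 0, 0]}
  ],
  "claw": -1
}}

```text
time: 49.47
tcp_pos: [0.6533, 0.0345, 0.0795]
tcp_rot: [-0.348, 0.937, 0.002, -0.003]
contact_force: [-0.6, 0.7, 1.1]
width: 0.0108
```

Run:
```python
from h import *
st()
```

```text
t 49.47 pos [0.6533 0.0345 0.0795] yaw_y 130.8 tilt z [-0.006  0.001 -1.   ] w 0.0108 F [-0.6  0.7  1.1] q6 -0.76
```

Request:
{"method": "servo_tool", "body": {
  "moves": [
    {"delta_pos": [0, 0, 0], "twist": [0, 0, -0.11]},
    {"delta_pos": [0, 0, 0], "twist": [0, 0, -0.22]},
    {"delta_pos": [0, 0, 0], "twist": [0, 0, -0.33]},
    {"delta_pos": [0, 0, 0], "twist": [0, 0, -0.44]},
    {"delta_pos": [0, 0, 0], "twist": [0, 0, -0.55]}
  ]
}}

```text
time: 49.88
tcp_pos: [0.6534, 0.0346, 0.0796]
tcp_rot: [-0.078, 0.997, 0.002, -0.002]
contact_force: [-0.5, 0.8, -0.5]
width: 0.0107
```

Request:
{"method": "servo_tool", "body": {
  "moves": [
    {"delta_pos": [0, 0, 0], "twist": [0, 0, -0.12]},
    {"delta_pos": [0, 0, 0], "twist": [0, 0, -0.24]},
    {"delta_pos": [0, 0, 0], "twist": [0, 0, -0.36]},
    {"delta_pos": [0, 0, 0], "twist": [0, 0, -0.48]},
    {"delta_pos": [0, 0, 0], "twist": [0, 0, -0.6]}
  ]
}}

```text
time: 50.3
tcp_pos: [0.6534, 0.0347, 0.0795]
tcp_rot: [0.223, 0.975, 0.003, -0.001]
contact_force: [-0.5, -0.1, -1.1]
width: 0.0105
```

Request:
{"method": "servo_tool", "body": {
  "moves": [
    {"delta_pos": [0, 0, 0], "twist": [0, 0, -0.12]},
    {"delta_pos": [0, 0, 0], "twist": [0, 0, -0.24]},
    {"delta_pos": [0, 0, 0], "twist": [0, 0, -0.36]},
    {"delta_pos": [0, 0, 0], "twist": [0, 0, -0.42]},
    {"delta_pos": [0, 0, 0], "twist": [0, 0, -0.42]}
  ]
}}

```text
time: 50.72
tcp_pos: [0.6535, 0.0348, 0.0795]
tcp_rot: [0.421, 0.907, 0.003, -0.001]
contact_force: [-0.6, 0.6, -1.5]
width: 0.0104
```

Request:
{"method": "servo_tool", "body": {
  "moves": [
    {"delta_pos": [0, 0, 0], "twist": [0, 0, 0]},
    {"delta_pos": [0, 0, 0], "twist": [0, 0, 0]},
    {"delta_pos": [0, 0, 0], "twist": [0, 0, 0]},
    {"delta_pos": [0, 0, 0.03], "twist": [0, 0, 0]},
    {"delta_pos": [0, 0, 0.06], "twist": [0, 0, 0]}
  ],
  "claw": -0.1
}}

```text
time: 51.13
tcp_pos: [0.6513, 0.0349, 0.137]
tcp_rot: [0.421, 0.907, 0.002, -0.004]
contact_force: [1.3, -0.4, 0.2]
width: 0.0383
```

Request:
{"method": "servo_tool", "body": {
  "moves": [
    {"delta_pos": [0, 0.01, 0.03], "twist": [0, 0, 0]},
    {"delta_pos": [-0.03, 0.03, 0.06], "twist": [0, 0, 0]},
    {"delta_pos": [-0.06, 0.055, 0.08], "twist": [0, 0, 0]},
    {"delta_pos": [-0.09, 0.08, 0.08], "twist": [0, 0, 0]},
    {"delta_pos": [-0.12, 0.11, 0.08], "twist": [0, 0, 0]}
  ]
}}

```text
time: 51.55
tcp_pos: [0.5352, 0.142, 0.2205]
tcp_rot: [0.422, 0.907, 0.004, -0.001]
contact_force: [0.5, 0.3, -0.6]
width: 0.0385
```

Request:
{"method": "servo_tool", "body": {
  "moves": [
    {"delta_pos": [-0.03, 0.025, 0], "twist": [0, 0, 0]},
    {"delta_pos": [-0.06, 0.05, 0], "twist": [0, 0, 0]},
    {"delta_pos": [-0.09, 0.075, 0], "twist": [0, 0, 0]},
    {"delta_pos": [-0.12, 0.1, 0], "twist": [0, 0, 0]},
    {"delta_pos": [-0.13, 0.11, 0], "twist": [0, 0, 0]}
  ]
}}

```text
time: 51.97
tcp_pos: [0.4017, 0.2545, 0.2218]
tcp_rot: [0.42, 0.908, 0.005, -0.001]
contact_force: [0.5, -0.4, -0.5]
width: 0.0384
```

```bash
python3 - <<'E' 2>/dev/null
from an import *
st(); f={c:vision.grab_frame(c) for c in ('top','side')}; dials(f)
for c in f: tab(c,f[c])
im,d=f['side']; P=cloud('side',d)
for c in f:
    im,d=f[c];P=cloud(c,d);H=cv2.cvtColor(im,cv2.COLOR_RGB2HSV)
    q=P[(H[...,0]>5)&(H[...,0]<18)&(H[...,1]>150)&(P[...,0]>.4)&(P[...,0]<.56)&(P[...,1]<-.25)&(P[...,2]>.05)]
    print('hook',c,cv2.minAreaRect((q[:,:2]*1000).astype(np.float32)),np.median(q[:,2]))
save(f['side'][0],'end.png')
E
```

```text
t 51.97 pos [0.4017 0.2545 0.2218] yaw_y 40.4 tilt z [ 0.001  0.01  -1.   ] w 0.0384 F [ 0.5 -0.4 -0.5] q6 1.28
top red green [0.6788 0.0579 0.0942] 14 disc [array([0.628, 0.01 ]), array([0.679, 0.06 ])] bar (array([653.8,  35.2]), array([13.3, 47.9]), 39.7) 0.13 white [0.6616 0.0264 0.125 ] 16
top blue green [ 0.6929 -0.1     0.0935] 10 disc [array([ 0.639, -0.105]), array([ 0.69 , -0.054])] bar (array([664.1, -79.9]), array([12.7, 47.5]), 52.5) 0.131 white [ 0.6731 -0.0865  0.1243] 19
side red green [nan nan nan] 0 disc [array([0.629, 0.008]), array([0.679, 0.053])] bar (array([654.2,  30.7]), array([15.1, 45.2]), 41.0) 0.125 white [0.6634 0.0238 0.1232] 14
side blue green [ 0.6928 -0.0997  0.0918] 28 disc [array([ 0.618, -0.114]), array([ 0.686, -0.052])] bar (array([665.8, -84.4]), array([17. , 45.6]), 51.4) 0.125 white [ 0.6764 -0.0905  0.1233] 17
tab top ((590.477783203125, -27.75983428955078), (46.97653579711914, 60.369895935058594), 4.4964680671691895) 290
tab side ((592.05859375, -30.522262573242188), (48.151939392089844, 65.88306427001953), 4.950102806091309) 389
hook top ((498.1205749511719, -333.6806945800781), (25.68922233581543, 103.15953063964844), 9.119471549987793) 0.11616714904614778
hook side ((499.1210021972656, -338.2450866699219), (26.182584762573242, 103.189208984375), 6.303244590759277) 0.11409814523227346
```

View pics/end.png

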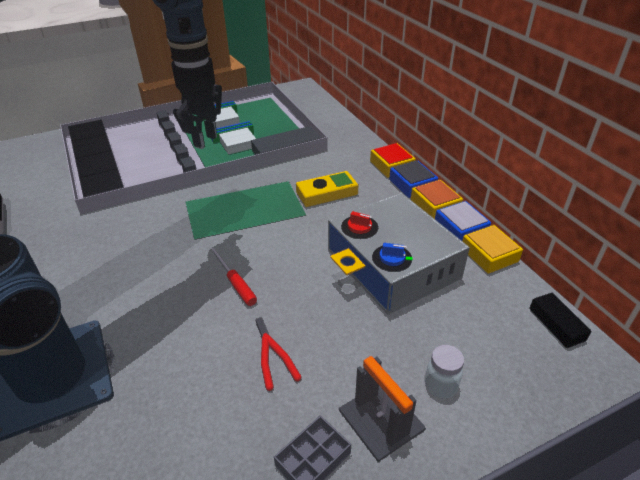

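Request:
{"method": "servo_tool", "body": {
  "moves": [
    {"delta_pos": [0, 0, 0], "twist": [0, 0, 0]},
    {"delta_pos": [0, 0, 0], "twist": [0, 0, 0]},
    {"delta_pos": [0, 0, 0], "twist": [0, 0, 0]},
    {"delta_pos": [0, 0, 0], "twist": [0, 0, 0]},
    {"delta_pos": [0, 0, 0], "twist": [0, 0, 0]}
  ]
}}

```text
time: 52.48
tcp_pos: [0.4044, 0.2532, 0.2214]
tcp_rot: [0.42, 0.908, 0.004, -0.0]
contact_force: [0.4, -0.7, -0.2]
width: 0.0386
```

```bash
python3 -c "
from h import *
st(); print(order.hand_in())"
```

```text
t 52.48 pos [0.4044 0.2532 0.2214] yaw_y 40.3 tilt z [ 0.003  0.008 -1.   ] w 0.0386 F [ 0.4 -0.7 -0.2] q6 1.28
the job is handed in; nothing more can be done
None
```

The job is done and was handed in at about 52 s; the hand-in gives no verdict. I set both dials to their marks and pulled the tray out with the hook. I hung the hook back, laid all four drives flat in the tray, and pushed the tray home. Last, I turned the red dial about 90° off its mark.

**Last checks**
- **Tray:** the tab is back within about 1 mm of where it started, and the push ended on the stop at about 9 N.
- **Dials:** the red pointer stands at about -50° against a mark at about 42°, and blue is still on its mark.
- **Hook:** it hangs on its stand at the height and place it started from.
- **Drives:** all four lay flat at tray-floor height before the push. I could not see them once the tray was shut. The mat is empty.
- **Rest of the bench:** the other things look unmoved in the last picture; I did not measure them again.

**What failed or disagreed**
- **First red grasp:** it closed on air. The camera showed the fingertips about 27 mm above the reported TCP height, so I worked from lower TCP heights after that. Later contacts suggested the offset is smaller, about 14 to 27 mm.
- **Cameras:** the two cameras differ by about 4 mm in y and 2 mm in z. I used values between them.
- **Wrist force:** it read about 40 N for a moment as I seated the hook on its stand. I can't rule out that this touched the 40 N limit, though the load was through the gripped hook rather than the gripper's body.

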